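# Pack the rubber spring of a sprung dolly castor

### The job

Rebuild the sprung castor housing that stands in the fixture: lock it down with the toggle clamp, drop in every red rubber puck that is out on the bench, and ram the column with the rod until the lowest puck stands firmly on the bottom of the bore and the others lie tight on it. Only when they are home swing the clamp back open, stand the packed housing gently upright in the free half of the blue crate, and stand the rod back upright in its stand. Leave the finished housing and the other things on the bench where they are.

Things in the scene. Friction and masses are not known exactly. Their poses are not given: they have to be found in the camera images.
- housing_center (a point): aluminium castor housing, 0.4 kg, standing loose in the fixture's nest between low fence blocks (7 high, 2 play): an 84 x 84 x 8 plate as foot, upright tube in its middle, outside 42, bore 34, tube top 138 above the plate's underside. Point: on the tube's axis, 69 above the underside. z up the tube, x and y along the plate's edges. Lift it by the tube
- housing: the same housing; origin: centre of the underside of its plate
- housing_mouth (a point): centre of the open top of the housing's tube; the bore's floor lies 130 below. Two spring strips in the lower bore stop the column of pucks with its lowest face about 28 above the floor (four then still lie inside the tube); the rod must push with 6 to 15 N to move all of them down until the lowest stands on the floor; the strips then hold them
- puck1_center (a point): dark red rubber puck, 31 across, 24 high, edges chamfered (3 high, 2 deep), 24 g; two to four are put out, lying flat on the bench (an absent one reads None). Point: its centre, z along its axis. Dropped in the housing's mouth it falls freely onto the spring strips or the puck before it
- puck2_center (a point): dark red rubber puck, 31 across, 24 high, edges chamfered (3 high, 2 deep), 24 g; two to four are put out, lying flat on the bench (an absent one reads None). Point: its centre, z along its axis. Dropped in the housing's mouth it falls freely onto the spring strips or the puck before it
- puck3_center (a point): dark red rubber puck, 31 across, 24 high, edges chamfered (3 high, 2 deep), 24 g; two to four are put out, lying flat on the bench (an absent one reads None). Point: its centre, z along its axis. Dropped in the housing's mouth it falls freely onto the spring strips or the puck before it
- puck4_center (a point): dark red rubber puck, 31 across, 24 high, edges chamfered (3 high, 2 deep), 24 g; two to four are put out, lying flat on the bench (an absent one reads None). Point: its centre, z along its axis. Dropped in the housing's mouth it falls freely onto the spring strips or the puck before it
- rod_grip (a point): ram rod, 0.22 kg, 186 long, standing upright in its stand: white foot 26 across and 16 high, steel shank 16 across, blue handle 30 across from 120 to 186 above the foot's face. Point: centre of the handle, 153 above the foot's face, z up along the rod
- clamp_tip: black rubber tip of the clamp arm, 14 across, sprung by up to 6 along its spindle; origin: centre of its lower face. Locked, it presses on the plate with about 5 N; with the handle above 1.2 it stands clear of the plate, so that the housing can be lifted straight out
- rod_foot (a point): centre of the flat lower face of the rod's foot
- stand_seat (a point): rod stand, fixed: a grey upright cup, 48 across and 52 high on a 64 x 64 foot, bore 33; point: centre of its inner floor, 6 above the bench, where the rod's foot rests
- nest (a point): centre of the nest on the fixture (fixed aluminium plate 12 thick, 130 wide, reaching from 65 on the -y side of the nest to 150 on the +y side): the underside of the housing's plate rests at this point. z up; the toggle clamp stands towards the fixture's +y, hinge axes along its x
- clamp_handle (a joint): handle of the fixture's toggle clamp, rad: 0 = locked, handle level and pointing away from the nest (fixture +y), the arm's tip pressed on the housing's plate; grows as the handle swings up, to 1.4 = fully open, arm upright. Dead centre at 0.10; below it the clamp is locked. Stays where it is left (1 to 2 N at the grip moves it). Starts at 1.2 to 1.38
- clamp_pivot (a point): hinge axis of the clamp handle (fixed), on the clamp's middle plane, 126 from the nest's centre along the fixture's +y and 50 above the bench
- clamp_grip (a point): middle of the orange clamp handle grip (round, 18 across, 66 long), 85 from the hinge axis; its y points out along the handle, away from the hinge
- crate_bay (a point): blue plastic crate for finished housings, fixed, 160 x 280 and 70 high, walls and floor 4 thick; point: floor level (4 above the bench) in the middle of its free half. The middle of the crate lies 68 from here along the crate's -y (x across the crate, y along it), the finished housing stands in the half beyond
- finished: a finished, capped castor housing, same plate and tube (160 high with its cap), standing in the other half of the crate; bystander, leave it
- wheel: loose black castor wheel, 75 across, 26 high, lying flat; bystander
- wheel2: second such wheel; bystander
- spanner: steel spanner, 170 long, lying on the bench; bystander
- driver: yellow-handled screwdriver, about 200 long, lying along its x, origin near its middle; bystander
- grease: white tin, 64 across, 75 high; bystander
- carton: cardboard carton 90 x 120 x 60; bystander

How it is judged:
On the way, in this order (a step that is already met when the one before it is completed fails the run):
1. the housing stands in the nest and the clamp is locked past its dead centre with its tip pressing on the plate (value of joint clamp_handle below 0.08 rad and contact force between clamp_tip and housing above 2 N and distance between housing and nest below 0.006 m), for 0.2 s.
2. with the clamp still locked, every puck that is there has been rammed home: the lowest on the floor of the bore and each tight against another, within 3 mm (value of joint clamp_handle below 0.08 rad and distance between housing and nest below 0.006 m and z of any of puck1_center, puck2_center, puck3_center, puck4_center in the frame of housing below 0.023 m and horizontal distance between each of puck1_center, puck2_center, puck3_center, puck4_center and housing_center below 0.008 m and z of each of puck1_center, puck2_center, puck3_center, puck4_center in the frame of housing below 0.095 m and (distance between puck1_center and puck2_center below 0.027 m or distance between puck1_center and puck3_center below 0.027 m or distance between puck1_center and puck4_center below 0.027 m) and (distance between puck2_center and puck1_center below 0.027 m or distance between puck2_center and puck3_center below 0.027 m or distance between puck2_center and puck4_center below 0.027 m) and (distance between puck3_center and puck1_center below 0.027 m or distance between puck3_center and puck2_center below 0.027 m or distance between puck3_center and puck4_center below 0.027 m) and (distance between puck4_center and puck1_center below 0.027 m or distance between puck4_center and puck2_center below 0.027 m or distance between puck4_center and puck3_center below 0.027 m)), for 0.3 s.
3. the clamp has been swung back open (handle above 1.1 rad) (value of joint clamp_handle above 1.1 rad), for 0.2 s.
At the end, for the whole second after the job is handed in: Housing upright (0.06 rad) at rest on the crate floor (4 mm), axis within 45 mm of the free half's middle; every puck present inside, the lowest on the bore's floor, each tight on another (3 mm); clamp handle above 1.1 rad; rod in its stand (10 mm off centre, 6 mm of its floor, tilt below 0.15 rad) (horizontal distance between housing and crate_bay below 0.045 m and z of housing in the frame of crate_bay below 0.004 m and angle between housing's own z axis and vertical below 0.06 rad and value of joint clamp_handle above 1.1 rad and horizontal distance between rod_foot and stand_seat below 0.01 m and z of rod_foot in the frame of stand_seat below 0.006 m and angle between rod_grip's own z axis and vertical below 0.15 rad and linear speed of housing below 0.02 m/s and z of any of puck1_center, puck2_center, puck3_center, puck4_center in the frame of housing below 0.023 m and horizontal distance between each of puck1_center, puck2_center, puck3_center, puck4_center and housing_center below 0.008 m and z of each of puck1_center, puck2_center, puck3_center, puck4_center in the frame of housing below 0.095 m and (distance between puck1_center and puck2_center below 0.027 m or distance between puck1_center and puck3_center below 0.027 m or distance between puck1_center and puck4_center below 0.027 m) and (distance between puck2_center and puck1_center below 0.027 m or distance between puck2_center and puck3_center below 0.027 m or distance between puck2_center and puck4_center below 0.027 m) and (distance between puck3_center and puck1_center below 0.027 m or distance between puck3_center and puck2_center below 0.027 m or distance between puck3_center and puck4_center below 0.027 m) and (distance between puck4_center and puck1_center below 0.027 m or distance between puck4_center and puck2_center below 0.027 m or distance between puck4_center and puck3_center below 0.027 m)); the robot touches nothing.
It fails at once if a bystander (finished housing, wheels, spanner, screwdriver, tin, carton) is shifted by more than 25 mm (distance of any of finished, wheel, wheel2, spanner, driver, grease, carton from where it was at the start of the episode above 0.025 m).
It fails at once if the housing is dropped into the crate: within 15 mm of its floor while moving faster than 0.5 m/s (horizontal distance between housing and crate_bay below 0.09 m and z of housing in the frame of crate_bay below 0.015 m and linear speed of housing above 0.5 m/s).
Of puck1, puck2, puck3, puck4 only 2 to 4 are there at a start; the rules pass over those that are not, and their reading is None.
At some moment in a run one of puck1, puck2, puck3, puck4 may be knocked a few centimetres aside while the robot is not near it.
It also fails if it takes over 210 s, if anything falls off the work surface, if the arm or the gripper's body presses on something with over 40 N, if the wrist force passes 120 N, or if a joint passes its speed limit or range.

### The arm

A 6-joint arm with a two-finger parallel gripper is mounted at the origin on the work surface. World frame = base frame: x ahead of the robot, y to its left, z up, the work surface at z = 0. Lengths are in m, angles in rad, forces in N, time in s.
With the tool pointing down it reaches from about 0.35 to 0.975 m from the base axis. Payload 4.9 kg.
Tool frame: the origin (TCP) lies at the very end of the fingers, on their centre line; the grasp point (between the pads) lies 19 mm behind it; x points along the fingers, z is the direction in which the jaws open and shut, and the axes are right-handed (so a half turn about x gives the same grasp; the last joint's range is limited). The gripper opens to 85 mm and grips with 20 to 120 N. Pads are 22 mm wide; open, the fingers measure 114 mm over their backs; the gripper's body (76 mm by 85 mm) begins 54 mm behind the grasp point. The pads swing forward as they close: fully open they stand 13 mm farther back than shut.
Start: joints at [-1.238, 0.053, 1.613, -0, 1.476, -0.119], TCP at [0.273, -0.562, 0.209] pointing down, gripper open.
Joint ranges: [-3.01, 3.01], [-1.01, 2.22], [0.06, 2.58], [-1.02, 4.17], [0.09, 2.62], [-3.14, 3.14]. Speed limits (rad/s): [2.57, 2.57, 3.14, 3.14, 3.14, 3.14].

### API

Orientations are given as a rotation vector (axis times angle).
In Python, from station import ctrl, imaging gives the robot as it stands. The module is installed in compiled form; this text tells all that it offers.
- The arm moves only by the shell command python3 -m jog 'ROWS' [FORCE]. ROWS is JSON, a list that holds one entry, the list of rows, each a list of 5 numbers: the shift along the tool's x, y, z in m, then the turn about the tool's x in rad, then the closure, from -1 (fully open) to 1 (shut). A call has 1 to 12 rows; each row is the pose to reach, as a shift and turn from the pose measured when the call began, along the tool's axes at that moment; what a row does not reach only later rows make up. A row lasts 1/10 s, in which the tool goes at most 50 mm and 8.59 degrees, less where a joint would pass 70% of its speed; a pose out of reach is approached as far as the arm can. A call with a gripper value outside its range is refused whole. The fingers move at their own pace and stop on an object; FORCE is the grip in N (left out, the last holds). Time passes only in rows, so rows that repeat a pose let the fingers close. It gives the time, the measured TCP pose, the force and the opening at its end, in the units of the state.
- ctrl.get_obs(): the state, without advancing time (a new reading comes with each control period).
- imaging.get_image(name): name is "scene" or "top"; returns a dict with "color" (400x640x3 uint8, red, green, blue), "intrinsics" (3x3 intrinsics, pixels), "R" (3x3) and "t" (3): a world point X has camera coordinates R X + t. Camera axes: x right, y down, z forward; pixel columns grow to the right and rows downward; lengths in m; the calibration is good to about 2 mm. A picture is of the moment at which its call begins. There is no depth.
- ctrl.finish_job(): hands the job in, once; it reports no verdict.
The state is a dict: "t": time; "q": joint angles; "dq": joint speeds; "effort": joint torques, N m; "tool_pos": TCP position; "tool_rot": TCP orientation; "contact_force": force on the tool from outside, world axes, zero at the start; "wrist_torque": the same for the moment, N m; "opening": finger opening in m.
Only numpy, scipy, OpenCV 4.12 (cv2) and the standard library are available. Lean on these libraries where they do the work, as an engineer would, in place of code of your own. Each camera call takes 0.05 s, during which the arm holds its last target.

## Working session

There is one attempt and no reset: what is moved stays moved. The work goes in short steps, Python scripts to look and compute and a shell command to move; the robot and the scene stay as the last step left them, time stands still between calls to the robot, and variables do not carry over. Pictures are saved under pics/ and viewed, and the job is handed in when it is done.

```bash
mkdir -p pics; python3 - <<'E'
from station import ctrl, imaging
import cv2,numpy as np
o=ctrl.get_obs()
for k,v in o.items(): print(k,np.round(v,4))
for n in("scene","top"):
    d=imaging.get_image(n); cv2.imwrite(f"pics/{n}0.png",cv2.cvtColor(d["color"],cv2.COLOR_RGB2BGR))
    print(n,np.round(d["intrinsics"],1).tolist(),np.round(d["R"],4).tolist(),np.round(d["t"],4).tolist(), np.round(-d["R"].T@d["t"],3))
E
```

```text
t 0.0
q [-1.238   0.0534  1.6143 -0.      1.476  -0.119 ]
dq [ 0.0004 -0.0003 -0.0002  0.0006  0.0011 -0.0006]
effort [ 5.00000e-04 -3.93674e+01 -3.70178e+01 -1.00000e-04  7.10000e-03
  0.00000e+00]
tool_pos [ 0.2726 -0.5617  0.2073]
tool_rot [ 0.8716  1.3913 -0.8695]
contact_force [0.6721 0.3282 0.4809]
wrist_torque [ 0.0032 -0.0493  0.0189]
opening 0.0853
scene [[446.6, 0.0, 318.9], [0.0, 446.6, 206.2], [0.0, 0.0, 1.0]] [[0.7222, 0.6916, -0.006], [0.3599, -0.3833, -0.8506], [-0.5906, 0.6122, -0.5257]] [-0.4405, -0.0738, 1.5083] [ 1.235 -0.647  0.728]
top [[365.4, 0.0, 318.4], [0.0, 365.4, 205.6], [0.0, 0.0, 1.0]] [[0.0031, -0.9999, -0.0126], [-0.9843, -0.0008, -0.1765], [0.1765, 0.0129, -0.9842]] [0.0486, 0.5645, 1.1505] [0.352 0.034 1.233]
```

View pics/scene0.png

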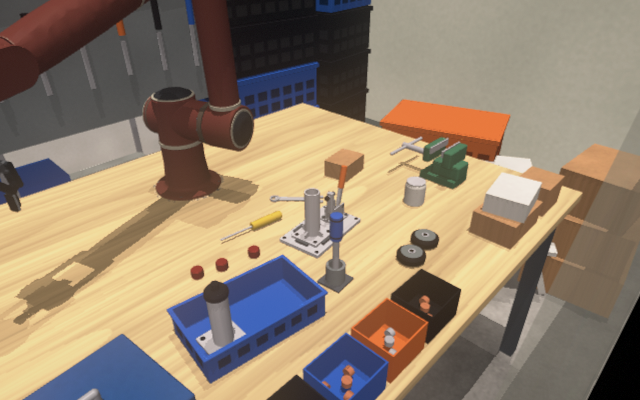

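View pics/top0.png

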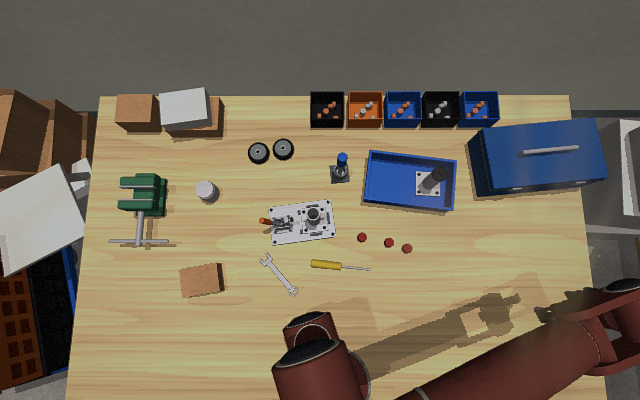

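The top view shows three pucks near (362,237), (389,242) and (407,248). The housing is at (313,218) with the clamp to its left, the rod is at (340,165), and the crate's free half is to the left of the finished housing. Next I'll zoom in.

```bash
cat > h.py <<'E'
from station import ctrl, imaging
import cv2,numpy as np
from scipy.spatial.transform import Rotation as Ro
def img(n):
    d=imaging.get_image(n); d["bgr"]=cv2.cvtColor(d["color"],cv2.COLOR_RGB2BGR); return d
def ray(d,p):
    v=d["R"].T@np.linalg.solve(d["intrinsics"],[p[0],p[1],1.]); return -d["R"].T@d["t"],v/np.linalg.norm(v)
def onz(d,p,z):
    c,v=ray(d,p); return c+v*(z-c[2])/v[2]
def proj(d,X):
    q=d["intrinsics"]@(d["R"]@np.asarray(X,float)+d["t"]); return q[:2]/q[2]
def tri(d1,p1,d2,p2):
    c1,v1=ray(d1,p1);c2,v2=ray(d2,p2)
    s=np.linalg.lstsq(np.stack([v1,-v2],1),c2-c1,rcond=None)[0]
    a,b=c1+s[0]*v1,c2+s[1]*v2
    return (a+b)/2,np.linalg.norm(a-b)
def crop(d,x0,y0,w,h,s,name):
    cv2.imwrite("pics/"+name,cv2.resize(d["bgr"][y0:y0+h,x0:x0+w],None,fx=s,fy=s,interpolation=cv2.INTER_CUBIC))
def blobs(d,lo,hi,amin=20,roi=None):
    hsv=cv2.cvtColor(d["bgr"],cv2.COLOR_BGR2HSV); m=cv2.inRange(hsv,np.array(lo),np.array(hi))
    if roi:
        k=np.zeros_like(m);x,y,w,h=roi;k[y:y+h,x:x+w]=1;m*=k
    n,l,s,c=cv2.connectedComponentsWithStats(m)
    return [(c[i].round(2).tolist(),s[i].tolist()) for i in range(1,n) if s[i][4]>=amin]
def tool():
    o=ctrl.get_obs(); R=Ro.from_rotvec(o["tool_rot"]).as_matrix(); return o,np.array(o["tool_pos"]),R
E
python3 - <<'E'
from h import *
a=img("top");b=img("scene")
crop(a,240,130,230,150,3.4,"t1.png")
crop(b,160,140,210,240,2.5,"s1.png")
for d in(a,b):
  hsv=cv2.cvtColor(d["bgr"],cv2.COLOR_BGR2HSV)
  d["hsv"]=hsv
print(a["hsv"][237,362],a["hsv"][240,362],b["hsv"][272,197])
print(blobs(a,(0,120,30),(8,255,170),15,(340,220,90,40)));print(blobs(a,(168,120,30),(180,255,170),15,(340,220,90,40)))
E
```

```text
[  0 178 130] [  0 177 137] [  4 160 159]
[([361.71, 236.74], [357, 233, 10, 9, 58]), ([388.57, 242.06], [384, 238, 10, 9, 67]), ([406.97, 247.94], [402, 244, 10, 9, 63])]
[]
```

View pics/t1.png

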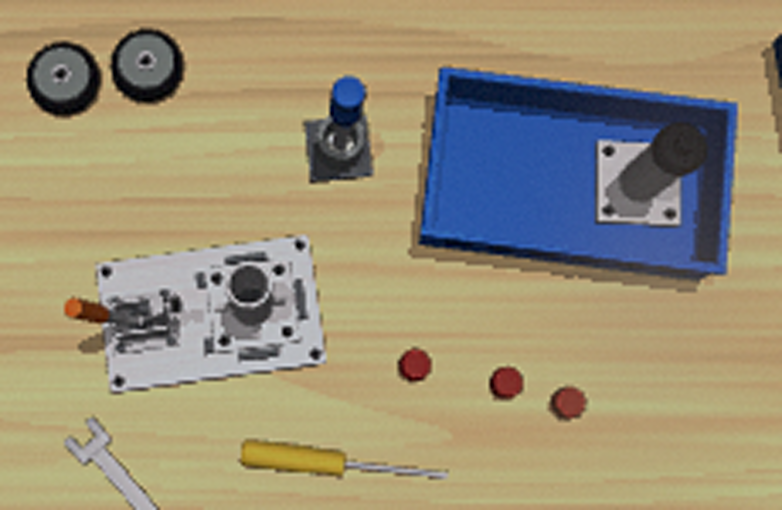

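View pics/s1.png

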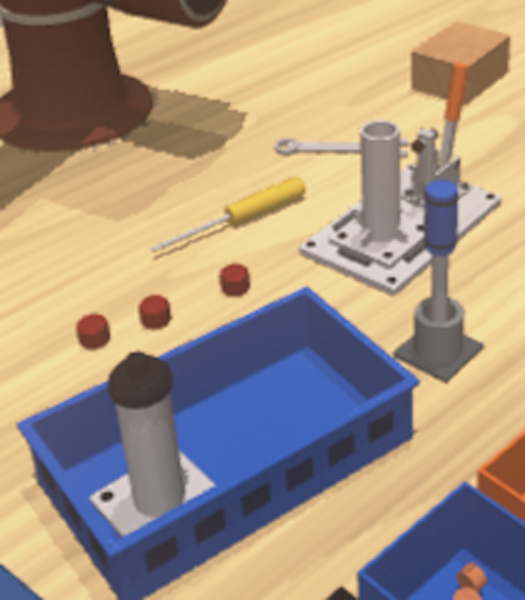

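```bash
python3 - <<'E'
from h import *
a=img("top");b=img("scene")
T=lambda x,y:(x/3.4+240-.35,y/3.4+130-.35)
S=lambda x,y:(x/2.5+160-.3,y/2.5+140-.3)
r=lambda v:np.round(v,4)
print("mouth",[r(v) for v in tri(a,T(250,287),b,S(380,131))], r(onz(a,T(250,287),.15)), r(onz(b,S(380,131),.15)))
sc=[T(106,272),T(301,245),T(316,355),T(118,381)]
P=np.array([onz(a,p,.012) for p in sc]);print("screws\n",r(P),r(P.mean(0)))
print([r(np.linalg.norm(P[i]-P[(i+1)%4])) for i in range(4)])
co=[T(96,263),T(308,236),T(327,361),T(110,392)]
P=np.array([onz(a,p,.012) for p in co]);print("corners\n",r(P),r(P.mean(0)))
print([r(np.linalg.norm(P[i]-P[(i+1)%4])) for i in range(4)])
print("rodtop",[r(v) for v in tri(a,T(347,88),b,S(441,187))],r(onz(a,T(347,88),.192)))
f=np.array([onz(a,T(*p),0.003) for p in [(305,121),(367,117),(373,177),(310,183)]]);print("standfoot",r(f),r(f.mean(0)))
cr=np.array([onz(a,T(*p),0.070) for p in [(440,67),(737,102),(725,273),(419,245)]]);print("crate",r(cr),r(cr.mean(0)),[r(np.linalg.norm(cr[i]-cr[(i+1)%4])) for i in range(4)])
B=blobs(a,(0,120,30),(8,255,170),15,(340,220,90,40)); B2=blobs(b,(0,120,30),(8,255,170),15,(185,235,80,50))
print(B2)
for p,s in B: print("puck",r(onz(a,p,.014)))
for p,s in B2: print("puck sc",r(onz(b,p,.013)))
hd=T(76,307),S(459,67)
print("handle end",[r(v) for v in tri(a,hd[0],b,hd[1])])
E
```

```text
mouth [array([0.5217, 0.0648, 0.1478]), np.float64(0.0022)] [0.5206 0.0639 0.15  ] [0.525 0.063 0.15 ]
screws
 [[0.557  0.2115 0.012 ]
 [0.5846 0.0169 0.012 ]
 [0.4744 0.0023 0.012 ]
 [0.4485 0.1969 0.012 ]] [0.5161 0.1069 0.012 ]
[np.float64(0.1965), np.float64(0.1111), np.float64(0.1963), np.float64(0.1095)]
corners
 [[ 0.5662  0.2217  0.012 ]
 [ 0.5938  0.0099  0.012 ]
 [ 0.4685 -0.0085  0.012 ]
 [ 0.4377  0.2045  0.012 ]] [0.5165 0.1069 0.012 ]
[np.float64(0.2137), np.float64(0.1266), np.float64(0.2151), np.float64(0.1296)]
rodtop [array([ 0.688 , -0.0222,  0.1932]), np.float64(0.0038)] [ 0.6897 -0.0209  0.192 ]
standfoot [[ 0.7158  0.0125  0.003 ]
 [ 0.72   -0.0511  0.003 ]
 [ 0.6567 -0.0565  0.003 ]
 [ 0.6505  0.0075  0.003 ]] [ 0.6857 -0.0219  0.003 ]
crate [[ 0.7505 -0.1182  0.07  ]
 [ 0.7148 -0.4045  0.07  ]
 [ 0.5469 -0.3826  0.07  ]
 [ 0.5737 -0.0945  0.07  ]] [ 0.6465 -0.2499  0.07  ] [np.float64(0.2885), np.float64(0.1693), np.float64(0.2893), np.float64(0.1785)]
[([253.49, 251.46], [248, 246, 12, 12, 112]), ([221.64, 264.25], [216, 258, 12, 13, 123]), ([196.71, 271.89], [191, 266, 12, 13, 130])]
puck [ 0.4654 -0.0945  0.014 ]
puck [ 0.4478 -0.1836  0.014 ]
puck [ 0.4285 -0.2436  0.014 ]
puck sc [ 0.4638 -0.095   0.013 ]
puck sc [ 0.4466 -0.1837  0.013 ]
puck sc [ 0.4262 -0.2435  0.013 ]
handle end [array([0.501 , 0.2152, 0.1601]), np.float64(0.0007)]
```

```bash
cat >> h.py <<'E'
U=np.array([-.136,.9907,0]);FX=np.array([.9907,.136,0]);NEST=np.array([.5219,.0648,.012]);PIV=NEST+.126*U;PIV[2]=.05
def to(P,jaw=None,name=""):
    "print shift to TCP target P and turn so that tool z lies along jaw (mod pi)"
    o,p,R=tool(); s=R.T@(np.asarray(P)-p); turn=None
    if jaw is not None:
        j=R.T@np.asarray(jaw,float); t=np.arctan2(-j[1],j[2]); t=(t+np.pi/2)%np.pi-np.pi/2; turn=round(t,4)
    print(name,"shift",s.round(4).tolist(),"turn",turn)
def hgrip(th,r=.085): return PIV+r*(np.cos(th)*U+np.sin(th)*np.array([0,0,1]))-np.array([0,0,.019])
E
python3 - <<'E'
from h import *
o,p,R=tool();print(R.round(4))
to(hgrip(1.34)+[0,0,.09],FX,"above"); to(hgrip(1.34),FX,"grip")
print(PIV,hgrip(1.34),hgrip(0))
E
```

```text
[[-2.000e-04  8.997e-01  4.366e-01]
 [ 7.000e-04  4.366e-01 -8.997e-01]
 [-1.000e+00  1.000e-04 -7.000e-04]]
above shift [0.0048, 0.5429, -0.5935] turn -1.2554
grip shift [0.0948, 0.5429, -0.5934] turn -1.2554
[0.504764  0.1896282 0.05     ] [0.50211962 0.20889136 0.11374619] [0.493204  0.2738377 0.031    ]
```

```bash
python3 -m jog '[[[-0.03,0.034,-0.037,-0.08,-1],[-0.03,0.068,-0.074,-0.16,-1],[-0.03,0.102,-0.111,-0.24,-1],[-0.03,0.136,-0.148,-0.32,-1],[-0.03,0.17,-0.185,-0.4,-1],[-0.03,0.204,-0.222,-0.48,-1],[-0.03,0.238,-0.259,-0.56,-1],[-0.03,0.272,-0.296,-0.64,-1],[-0.03,0.306,-0.333,-0.72,-1],[-0.03,0.34,-0.37,-0.8,-1],[-0.03,0.374,-0.407,-0.88,-1],[-0.03,0.374,-0.407,-0.88,-1]]]'
python3 - <<'E'
from h import *
to(hgrip(1.34)+[0,0,.09],FX,"above"); to(hgrip(1.34),FX,"grip");print(tool()[0]["q"])
E
```

```text
t: 1.5
tool_pos: [0.432, -0.0285, 0.2386]
tool_rot: [0.183, 1.563, -0.18]
contact_force: [-0.7, -0.1, 0.4]
opening: 0.0854
above shift [0.0353, 0.2471, 0.0137] turn -0.368
grip shift [0.1253, 0.2469, 0.0137] turn -0.368
[-2.39541827e-01 -4.50270940e-01  1.99703559e+00  1.94981538e-03
  1.59476185e+00 -7.96581360e-03]
```

```bash
python3 -m jog '[[[0.0,0.045,0.003,-0.08,-1],[0.0,0.09,0.006,-0.16,-1],[0.0,0.135,0.009,-0.24,-1],[0.0,0.18,0.011,-0.32,-1],[0.0,0.22,0.013,-0.368,-1],[0.01,0.247,0.014,-0.368,-1],[0.035,0.247,0.014,-0.368,-1],[0.035,0.247,0.014,-0.368,-1]]]'
python3 - <<'E'
from h import *
to(hgrip(1.34),FX,"grip")
a=img("top");b=img("scene");crop(a,220,130,180,150,4,"t2.png");crop(b,240,40,200,220,2.7,"s2.png")
E
```

```text
t: 2.3
tool_pos: [0.5004, 0.2082, 0.2]
tool_rot: [-0.107, 1.575, 0.107]
contact_force: [-0.2, -1.1, -0.4]
opening: 0.0849
grip shift [0.0863, 0.0004, 0.0024] turn 0.0003
```

View pics/s2.png

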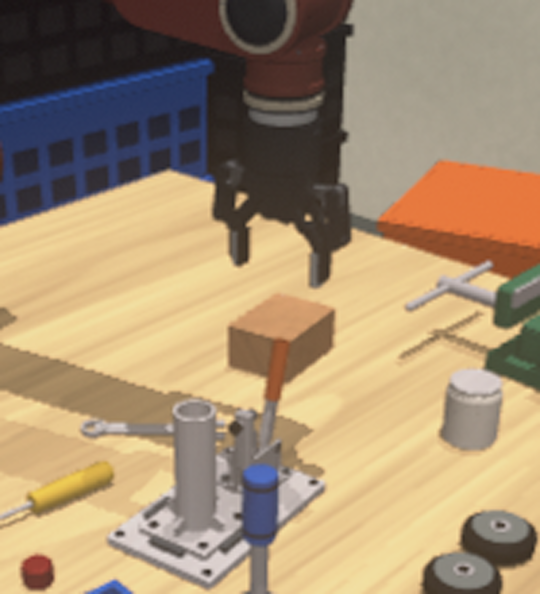

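View pics/t2.png

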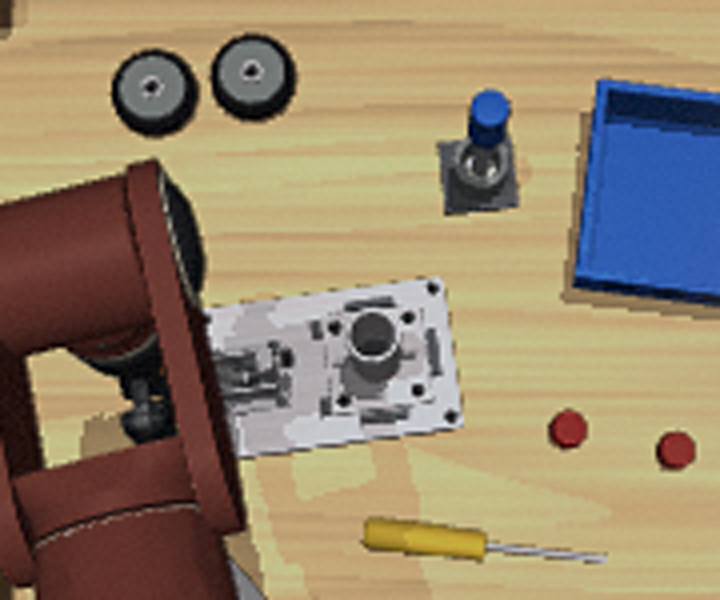

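The scene view shows the open fingers straddling above the orange handle, whose end is at about (283,345) in the crop. I'll lower and grip.

```bash
python3 -m jog '[[[0.03,0,0.002,0,-1],[0.06,0,0.002,0,-1],[0.086,0,0.002,0,-1],[0.086,0,0.002,0,-1],[0.086,0,0.002,0,0.4],[0.086,0,0.002,0,0.6],[0.086,0,0.002,0,0.8],[0.086,0,0.002,0,0.8],[0.086,0,0.002,0,0.8],[0.086,0,0.002,0,0.8]]]' 25
python3 - <<'E'
from h import *
o,p,R=tool();g=p+[0,0,.019]-PIV;print(p,g@U,g[2],np.arctan2(g[2],g@U),np.hypot(g[2],g@U),g@FX)
print((R.T@U).round(3),(R.T@FX).round(3))
b=img("scene");crop(b,240,40,200,220,2.7,"s3.png")
# arc rows from th0
th0=1.34
for th in np.arange(1.24,-.01,-.1):
    print(round(th,2),(R.T@(hgrip(th)-hgrip(th0))).round(4).tolist())
print((R.T@(hgrip(-.03)-hgrip(th0))).round(4).tolist())
E
```

```text
t: 3.4
tool_pos: [0.5014, 0.2089, 0.119]
tool_rot: [-0.105, 1.576, 0.109]
contact_force: [-12.1, -0.4, 11.2]
opening: 0.0168
[0.50141729 0.20889859 0.11900371] 0.019546333250689274 0.08800371368932829 1.3522361828503084 0.09014828210598506 -0.0006948166109268793
[ 0.003  1.    -0.   ] [-0.008  0.     1.   ]
1.24 [0.0024, 0.0082, 0.0]
1.14 [0.0056, 0.016, 0.0]
1.04 [0.0095, 0.0236, 0.0001]
0.94 [0.0142, 0.0306, 0.0001]
0.84 [0.0196, 0.0372, 0.0001]
0.74 [0.0256, 0.0433, 0.0002]
0.64 [0.0321, 0.0486, 0.0002]
0.54 [0.0392, 0.0534, 0.0003]
0.44 [0.0467, 0.0573, 0.0003]
0.34 [0.0546, 0.0605, 0.0004]
0.24 [0.0627, 0.0629, 0.0005]
0.14 [0.0711, 0.0645, 0.0005]
0.04 [0.0795, 0.0653, 0.0006]
[0.0855, 0.0653, 0.0006]
```

View pics/s3.png

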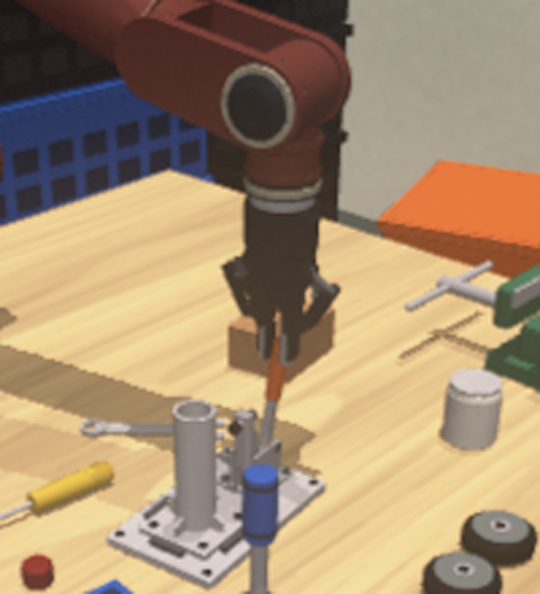

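```bash
python3 -m jog '[[[0.0025,0.0085,0,0,0.8],[0.006,0.017,0,0,0.8],[0.010,0.0252,0,0,0.8],[0.015,0.0326,0,0,0.8],[0.021,0.0396,0,0,0.8],[0.0274,0.046,0,0,0.8],[0.0343,0.0515,0,0,0.8],[0.0418,0.0565,0,0,0.8],[0.0497,0.0605,0,0,0.8],[0.058,0.064,0,0,0.8],[0.0665,0.0665,0,0,0.8],[0.0665,0.0665,0,0,0.8]]]'
python3 - <<'E'
from h import *
o,p,R=tool();g=p+[0,0,.019]-PIV;print(p,g@U,g[2],np.arctan2(g[2],g@U),np.hypot(g[2],g@U),g@FX)
b=img("scene");crop(b,240,40,200,220,2.7,"s4.png")
E
```

```text
t: 4.65
tool_pos: [0.4913, 0.2789, 0.0528]
tool_rot: [-0.1, 1.576, 0.115]
contact_force: [-3.9, 8.7, 3.1]
opening: 0.0166
[0.49133994 0.27894999 0.05278476] 0.09031677410609305 0.0217847569217786 0.2366829885458076 0.09290691749849428 -0.0011514530015490508
```

View pics/s4.png

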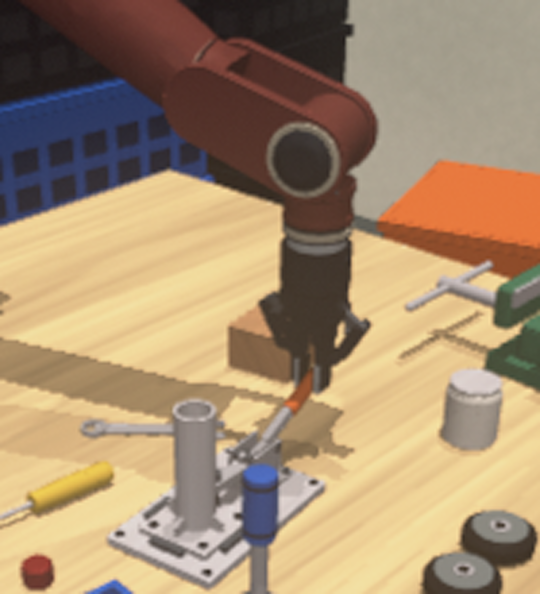

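```bash
python3 -m jog '[[[0.006,0.0,0,0,0.8],[0.012,0.0,0,0,0.8],[0.017,0.0,0,0,0.8],[0.022,0.0,0,0,0.8],[0.026,0.0,0,0,0.8],[0.028,0.0,0,0,0.8],[0.028,0.0,0,0,0.8]]]'
python3 - <<'E'
from h import *
o,p,R=tool();g=p+[0,0,.019]-PIV;print(p,g@U,g[2],np.arctan2(g[2],g@U),np.hypot(g[2],g@U),g@FX)
b=img("scene");crop(b,240,40,200,220,2.7,"s5.png")
E
```

```text
t: 5.4
tool_pos: [0.4909, 0.2825, 0.0252]
tool_rot: [-0.095, 1.575, 0.119]
contact_force: [-2.9, 8.4, 1.5]
opening: 0.017
[0.49088011 0.28247029 0.0252185 ] 0.09386687053169925 -0.005781502734770738 -0.0615148700162415 0.09404475082261077 -0.0011282499179367435
```

View pics/s5.png

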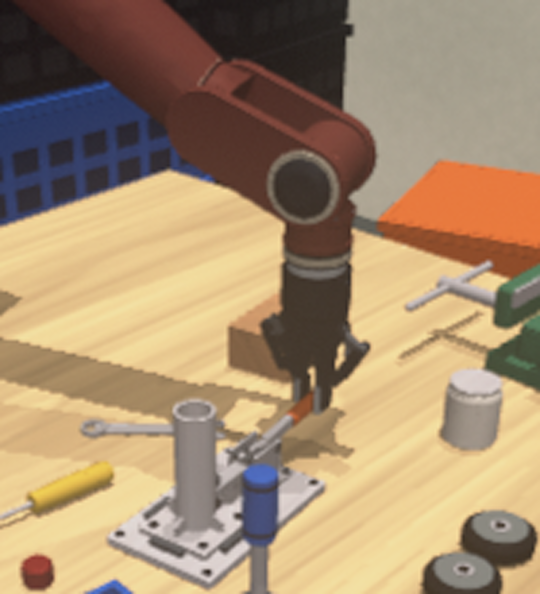

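```bash
python3 -m jog '[[[0.003,0.0,0,0,0.8],[0.006,0.0,0,0,0.8],[0.008,0.0,0,0,0.8],[0.008,0.0,0,0,0.8]]]'
python3 - <<'E'
from h import *
b=img("scene");crop(b,310,150,80,80,8,"s6.png")
for th in(0,.1,.2,.3):
  print(th,[proj(b,PIV+r*(np.cos(th)*U+np.sin(th)*np.array([0,0,1]))).round(1).tolist() for r in(0,.052,.118)])
E
```

```text
t: 5.85
tool_pos: [0.4907, 0.2837, 0.0171]
tool_rot: [-0.093, 1.575, 0.121]
contact_force: [-2.1, 5.2, 2.1]
opening: 0.0171
0 [[337.8, 203.7], [347.5, 196.3], [359.0, 187.5]]
0.1 [[337.8, 203.7], [347.5, 194.8], [359.1, 184.2]]
0.2 [[337.8, 203.7], [347.4, 193.5], [359.0, 181.1]]
0.3 [[337.8, 203.7], [347.2, 192.2], [358.6, 178.2]]
```

View pics/s6.png

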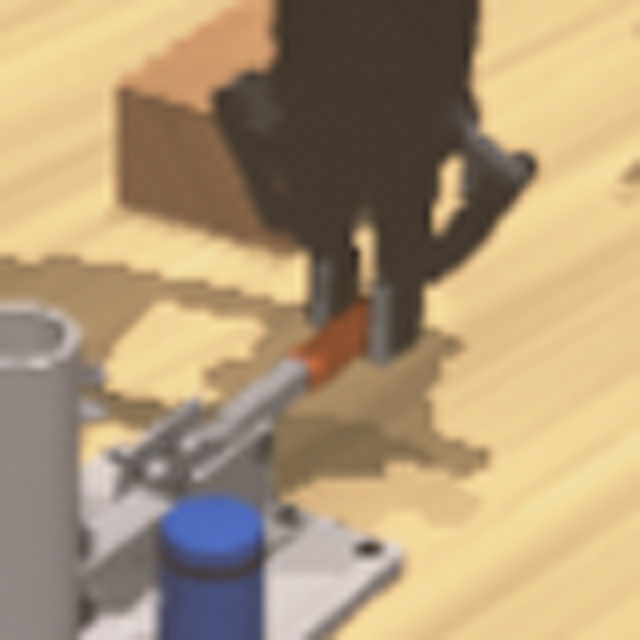

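```bash
python3 -m jog '[[[0,0,0,0,0.2],[0,0,0,0,0.0],[0,0,0,0,-0.1],[-0.03,0,0,0,-0.1],[-0.07,0,0,0,-0.1],[-0.11,0,0,0,-0.1],[-0.14,0.0,0,0,-0.1],[-0.14,0.0,0,0,0.5],[-0.14,0.0,0,0,1],[-0.14,0.0,0,0,1]]]'
python3 - <<'E'
from h import *
b=img("scene");crop(b,310,150,80,80,8,"s7.png")
print(blobs(b,(3,140,60),(14,255,255),10,(335,165,40,40)))
to(hgrip(0,.1)+[0,0,.019+.009])
E
```

```text
t: 6.9
tool_pos: [0.4909, 0.2807, 0.1551]
tool_rot: [-0.094, 1.578, 0.12]
contact_force: [-0.0, 0.3, -0.3]
opening: 0.0036
[([353.43, 191.27], [347, 186, 14, 12, 74])]
 shift [0.0959, 0.0062, 0.0024] turn None
```

View pics/s7.png

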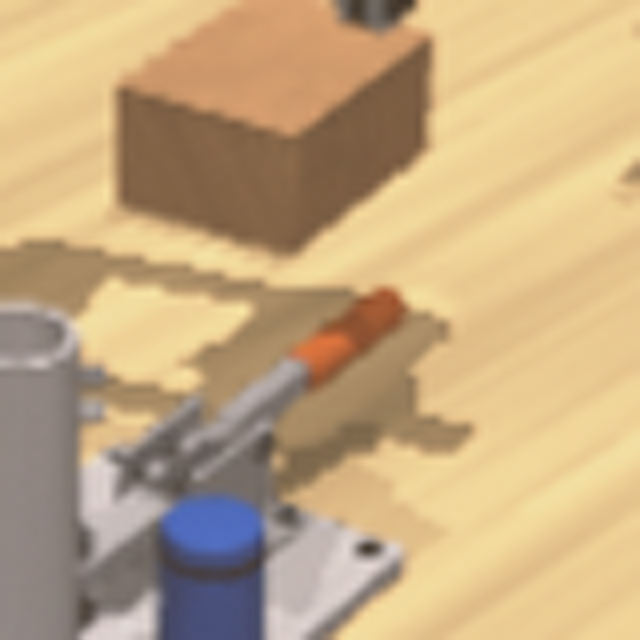

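```bash
python3 -m jog '[[[0.045,0.003,0.0,0,1],[0.085,0.003,0.0,0,1],[0.092,0.003,0,0,1],[0.096,0.003,0,0,1],[0.1,0.003,0,0,1],[0.104,0.003,0,0,1],[0.104,0.003,0,0,1]]]'
```

```text
t: 7.65
tool_pos: [0.4899, 0.2856, 0.052]
tool_rot: [-0.094, 1.577, 0.12]
contact_force: [0.4, -0.2, -0.8]
opening: -0.0003
```

```bash
python3 -m jog '[[[0.003,0.0,0.0,0,1],[0.006,0.0,0.0,0,1],[0.006,0,0,0,1]]]'
python3 - <<'E'
from h import *
b=img("scene");crop(b,310,150,80,80,8,"s8.png")
E
```

```text
t: 7.95
tool_pos: [0.4898, 0.2856, 0.0459]
tool_rot: [-0.094, 1.577, 0.12]
contact_force: [-1.0, 0.2, -0.4]
opening: -0.0
```

View pics/s8.png

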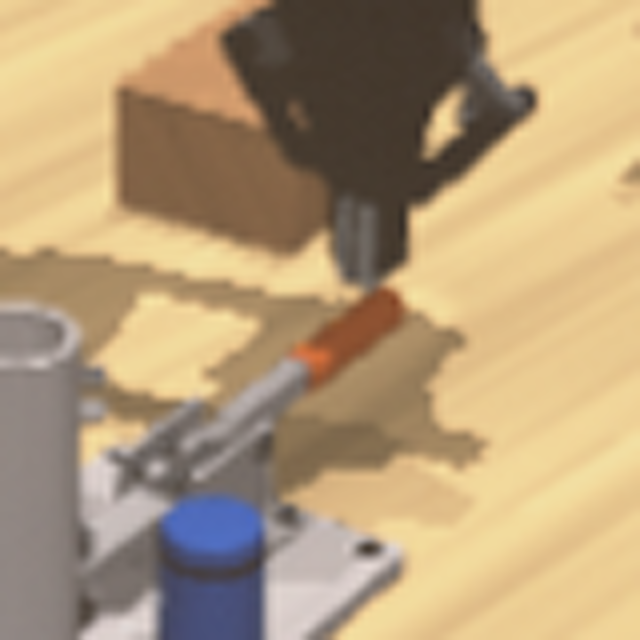

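```bash
python3 - <<'E'
from h import *
b=img("scene");o,p,R=tool()
print(proj(b,p),proj(b,PIV+.095*U),proj(b,PIV+.085*U), R.round(3))
for z in(.04,.05,.06): print(onz(b,(353.43,191.27),z))
E
```

```text
[354.93978395 191.1821222 ] [355.09700083 190.48833354] [353.35048715 191.81803753] [[-0.01  -0.135  0.991]
 [ 0.016  0.991  0.136]
 [-1.     0.017 -0.007]]
[0.48023799 0.29020654 0.04      ]
[0.49122263 0.27657488 0.05      ]
[0.50220726 0.26294322 0.06      ]
```

```bash
python3 - <<'E'
from h import *
b=img("scene")
for off in(.009,.014):
  for z in(.017,.025,.035,.045): print(off,z,proj(b,np.array([.4907,.2837,z])+off*FX).round(1))
for z in(.046,.056,.066): print(z,proj(b,[.4898,.2856,z]).round(1))
E
```

```text
0.009 0.017 [356.9 200.5]
0.009 0.025 [357.  198.3]
0.009 0.035 [357.1 195.5]
0.009 0.045 [357.2 192.6]
0.014 0.017 [358.3 201. ]
0.014 0.025 [358.4 198.7]
0.014 0.035 [358.5 195.9]
0.014 0.045 [358.6 193.1]
0.046 [354.9 191.2]
0.056 [355.  188.3]
0.066 [355.2 185.5]
```

```bash
python3 -m jog '[[[0.003,0.0,0.0,0,1],[0.006,0.0,0.0,0,1],[0.008,0.0,0.0,0,1],[0.008,0,0,0,1]]]';python3 - <<'E'
from h import *
b=img("scene");crop(b,310,150,80,80,8,"s9.png")
E
```

```text
t: 8.5
tool_pos: [0.4894, 0.2857, 0.0374]
tool_rot: [-0.094, 1.578, 0.12]
contact_force: [-1.2, -0.2, 0.2]
opening: 0.0004
```

View pics/s9.png

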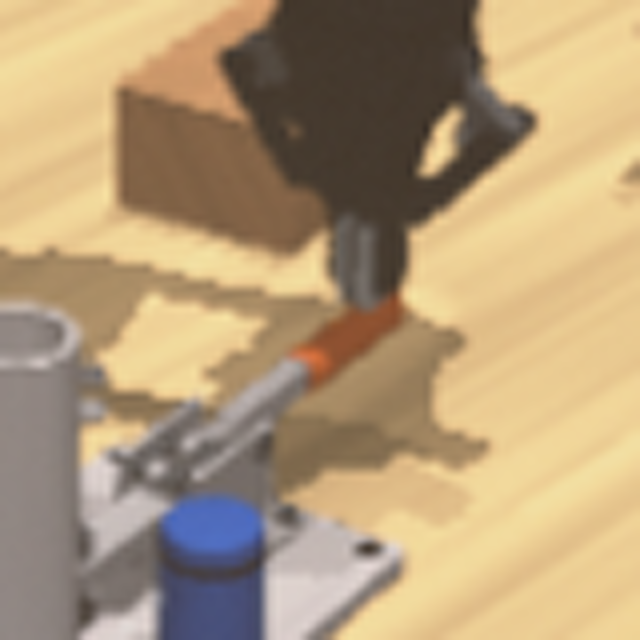

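```bash
python3 -m jog '[[[0.002,0.0,0.0,0,1],[0.004,0.0,0.0,0,1],[0.004,0,0,0,1]]]';python3 -m jog '[[[0.002,0.0,0.0,0,1],[0.004,0.0,0.0,0,1],[0.004,0,0,0,1]]]'
```

```text
t: 8.85
tool_pos: [0.4902, 0.286, 0.0359]
tool_rot: [-0.094, 1.577, 0.12]
contact_force: [-4.5, -3.5, 10.8]
opening: -0.0
t: 9.15
tool_pos: [0.4903, 0.286, 0.0356]
tool_rot: [-0.095, 1.578, 0.119]
contact_force: [-10.1, -5.4, 19.8]
opening: 0.0002
```

```bash
python3 -m jog '[[[-0.05,0.0,0.0,0,1],[-0.1,0.0,0.0,0,1],[-0.15,0,0,0,1],[-0.2,0,0,0,1],[-0.2,-0.05,0,0,1],[-0.2,-0.1,0,0,1],[-0.2,-0.15,0,0,1],[-0.2,-0.2,0,0,1],[-0.2,-0.25,0,0,1],[-0.2,-0.3,0,0,1],[-0.2,-0.3,0,0,1]]]';python3 - <<'E'
from h import *
a=img("top");b=img("scene");crop(b,270,150,120,100,6,"s10.png");crop(a,240,180,180,80,4.4,"t10.png")
B=blobs(a,(0,120,30),(8,255,170),15,(340,215,90,50)); B2=blobs(b,(0,120,30),(8,255,170),15,(185,235,80,50))
for p,s in B: print("puck",onz(a,p,.014).round(4),s)
for p,s in B2: print("puck sc",onz(b,p,.013).round(4),s)
print(blobs(b,(3,140,60),(14,255,255),10,(335,165,40,40)))
E
```

```text
t: 10.25
tool_pos: [0.5337, -0.0192, 0.2306]
tool_rot: [-0.091, 1.579, 0.112]
contact_force: [0.5, 0.6, 0.6]
opening: -0.0004
puck [ 0.4478 -0.0776  0.014 ] [340, 215, 37, 50, 1207]
puck [ 0.4478 -0.1832  0.014 ] [384, 238, 10, 9, 65]
puck [ 0.4285 -0.2431  0.014 ] [402, 244, 10, 9, 65]
puck sc [ 0.4634 -0.095   0.013 ] [248, 246, 12, 12, 114]
puck sc [ 0.4466 -0.1837  0.013 ] [216, 258, 12, 13, 123]
puck sc [ 0.4262 -0.2435  0.013 ] [191, 266, 12, 13, 130]
[([353.51, 191.15], [347, 186, 14, 12, 72])]
```

View pics/s10.png

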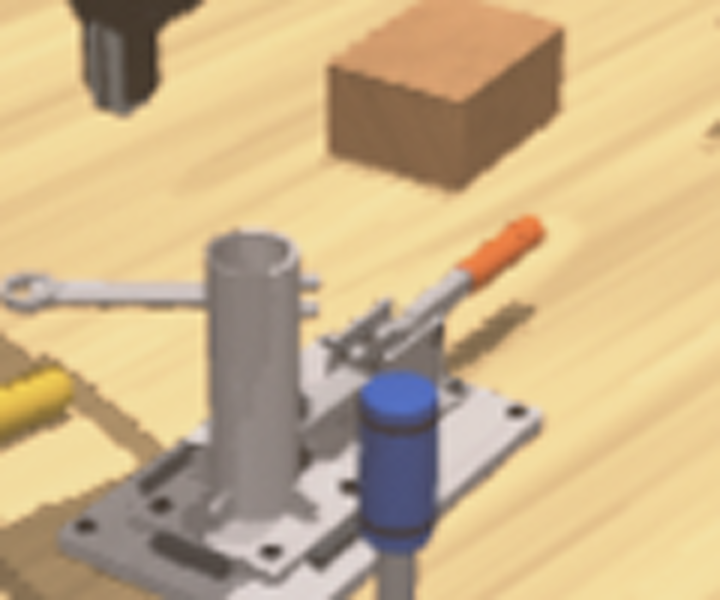

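View pics/t10.png

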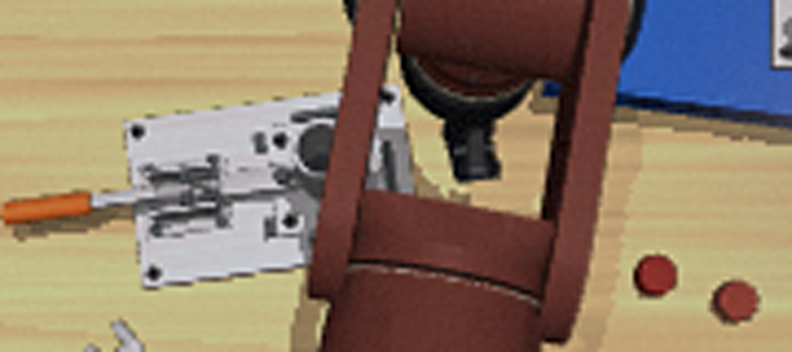

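```bash
python3 - <<'E'
from h import *
a=img("top");b=img("scene")
print(tri(a,(347.5,219.8),b,(290.3,168.2)),tool()[1],proj(a,tool()[1]),proj(b,tool()[1]))
to([.465,-.095,.10],None)
o,p,R=tool();print(R.round(3))
E
```

```text
(array([ 0.50449065, -0.01712309,  0.23980876]), np.float64(0.04137350003395102)) [ 0.53332445 -0.01318033  0.23075331] [340.09812074 205.12630771] [291.27763153 175.53371565]
 shift [0.1303, -0.0738, -0.0777] turn None
[[-0.011 -0.137  0.991]
 [ 0.015  0.99   0.137]
 [-1.     0.016 -0.009]]
```

```bash
python3 - <<'E'
from h import *
a=img("top");b=img("scene");crop(b,240,60,140,130,5,"s11.png");crop(a,280,160,150,110,5,"t11.png")
E
```

```text
(no output)
```

View pics/s11.png

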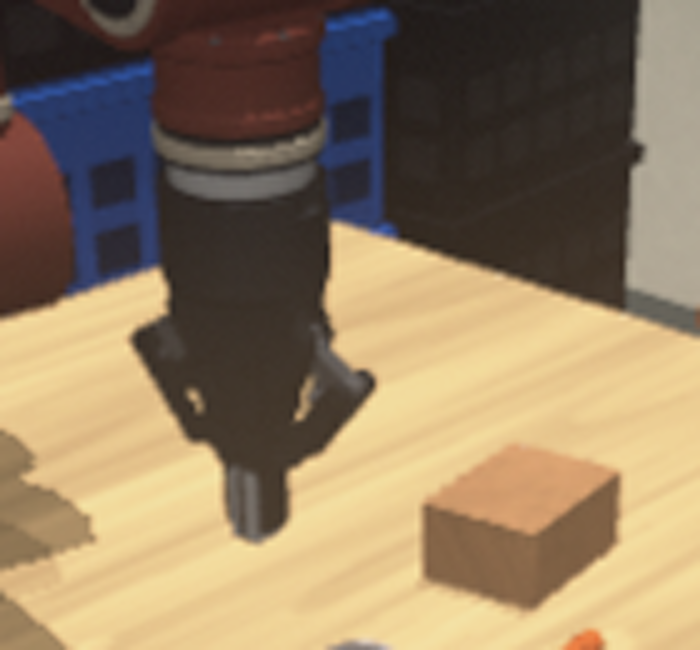

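View pics/t11.png

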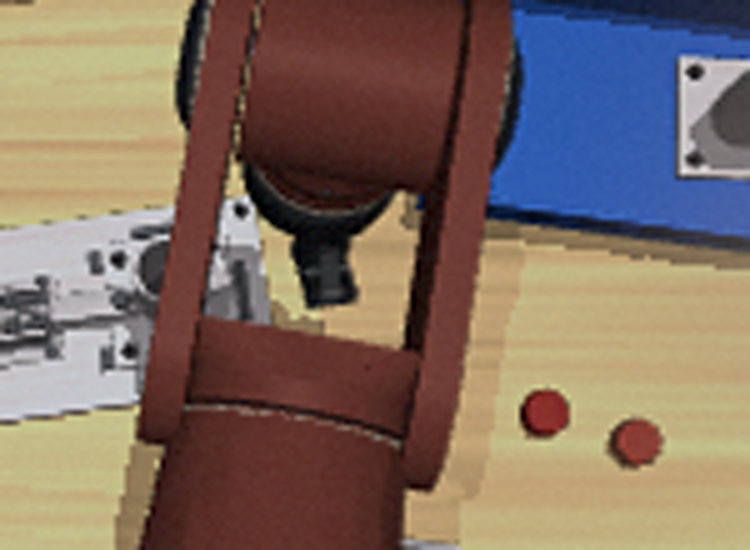

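```bash
python3 -m jog '[[[0.04,-0.02,-0.02,0,1],[0.08,-0.03,-0.04,0,1],[0.13,-0.03,-0.077,0,1],[0.17,-0.03,-0.077,0,1],[0.20,-0.03,-0.077,0,1],[0.22,-0.03,-0.077,0,1],[0.225,-0.03,-0.077,0,1],[0.225,-0.03,-0.077,0,1]]]'; python3 -m jog '[[[0.004,0,0,0,1],[0.008,0,0,0,1],[0.012,0,0,0,1],[0.012,0,0,0,1]]]'
```

```text
t: 11.35
tool_pos: [0.4584, -0.0487, 0.0058]
tool_rot: [-0.098, 1.579, 0.123]
contact_force: [-1.3, 0.4, -0.2]
opening: -0.0002
t: 11.75
tool_pos: [0.4581, -0.0485, -0.0064]
tool_rot: [-0.098, 1.58, 0.123]
contact_force: [0.3, -0.4, -0.0]
opening: -0.0
```

```bash
python3 -m jog '[[[0.003,0,0,0,1],[0.006,0,0,0,1],[0.009,0,0,0,1],[0.009,0,0,0,1]]]';python3 -m jog '[[[0.003,0,0,0,1],[0.005,0,0,0,1],[0.005,0,0,0,1]]]'; python3 -m jog '[[[0.002,0,0,0,1],[0.004,0,0,0,1],[0.004,0,0,0,1]]]'
```

```text
t: 12.15
tool_pos: [0.4575, -0.0482, -0.016]
tool_rot: [-0.097, 1.581, 0.123]
contact_force: [0.4, -0.1, -0.1]
opening: 0.0
t: 12.45
tool_pos: [0.4571, -0.0481, -0.0214]
tool_rot: [-0.097, 1.581, 0.124]
contact_force: [-0.5, -0.2, -0.8]
opening: 0.0003
t: 12.75
tool_pos: [0.4576, -0.0482, -0.0228]
tool_rot: [-0.097, 1.583, 0.124]
contact_force: [-9.3, 2.6, 20.0]
opening: -0.0003
```

```bash
python3 -m jog '[[[-0.03,0,0,0,0.5],[-0.06,0,0,0,-0.2],[-0.06,0,0,0,-0.4],[-0.06,0,0,0,-0.4]]]';python3 - <<'E'
from h import *
b=img("scene")
B2=blobs(b,(0,120,30),(8,255,170),15,(185,235,80,50));print(B2)
to([.4642,-.095,.02],FX);to([.4642,-.095,-.016],FX)
E
```

```text
t: 13.15
tool_pos: [0.4593, -0.0493, 0.0379]
tool_rot: [-0.098, 1.581, 0.124]
contact_force: [-0.7, 1.1, -0.6]
opening: 0.0579
[([253.38, 251.26], [248, 245, 12, 13, 117]), ([221.6, 264.26], [216, 258, 12, 13, 124]), ([196.81, 271.95], [191, 266, 12, 13, 129])]
 shift [0.0158, -0.0467, -0.0003] turn 0.0042
 shift [0.0518, -0.0473, 0.0002] turn 0.0042
```

```bash
python3 -m jog '[[[0.0,-0.046,0,0,-0.4],[0.01,-0.047,0,0,-0.4],[0.03,-0.047,0,0,-0.4],[0.052,-0.047,0,0,-0.4],[0.052,-0.047,0,0,-0.4],[0.052,-0.047,0,0,0],[0.052,-0.047,0,0,0.4],[0.052,-0.047,0,0,0.5],[0.052,-0.047,0,0,0.5],[0.052,-0.047,0,0,0.5]]]' 30; python3 - <<'E'
from h import *
b=img("scene");crop(b,200,200,100,80,7,"s12.png")
E
```

```text
t: 14.2
tool_pos: [0.4645, -0.0949, -0.0154]
tool_rot: [-0.098, 1.582, 0.124]
contact_force: [0.6, 1.0, 1.5]
opening: 0.0297
```

View pics/s12.png

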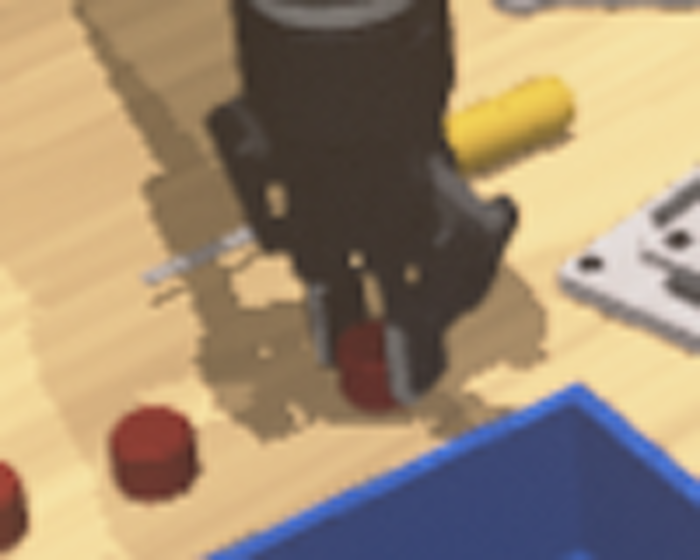

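```bash
python3 -m jog '[[[-0.04,0,0,0,0.5],[-0.08,0,0,0,0.5],[-0.12,0,0,0,0.5],[-0.16,0,0,0,0.5],[-0.19,0.03,0.01,0,0.5],[-0.19,0.07,0.02,0,0.5],[-0.19,0.11,0.04,0,0.5],[-0.19,0.14,0.06,0,0.5],[-0.19,0.15,0.078,0,0.5],[-0.19,0.15,0.078,0,0.5],[-0.19,0.15,0.078,0,0.5]]]'; python3 - <<'E'
from h import *
to([.5218,.0647,.145],FX);to([.5218,.0647,.128],FX)
b=img("scene");crop(b,270,110,90,100,6,"s13.png")
E
```

```text
t: 15.35
tool_pos: [0.5233, 0.0616, 0.1759]
tool_rot: [-0.098, 1.583, 0.124]
contact_force: [0.1, 0.3, 0.1]
opening: 0.0299
 shift [0.0309, 0.0028, -0.0006] turn 0.0049
 shift [0.0479, 0.0025, -0.0004] turn 0.0049
```

View pics/s13.png

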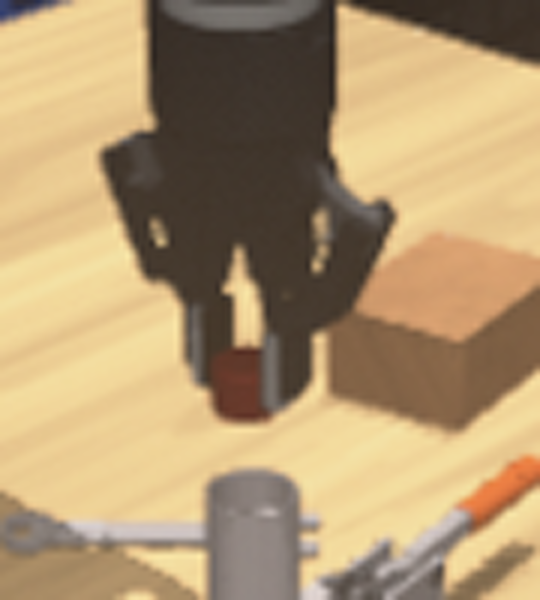

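```bash
python3 -m jog '[[[0.01,0.003,0,0.005,0.5],[0.02,0.003,0,0.005,0.5],[0.031,0.003,0,0.005,0.5],[0.034,0.003,0,0.005,0.5],[0.034,0.003,0,0.005,0.5],[0.034,0.003,0,0.005,0.5]]]'; python3 - <<'E'
from h import *
o,p,R=tool();print(p,o["contact_force"])
b=img("scene");crop(b,280,150,70,60,9,"s14.png")
print(proj(b,[p[0],p[1],p[2]+.0154+.012]),proj(b,[.5218,.0648,.15]))
print(blobs(b,(0,110,20),(10,255,170),10,(290,150,50,50)))
E
```

```text
t: 16.0
tool_pos: [0.5223, 0.0645, 0.142]
tool_rot: [-0.094, 1.583, 0.119]
contact_force: [-0.1, -0.7, -0.7]
opening: 0.0296
[0.52225022 0.06453325 0.14198733] [-0.08938036 -0.70466837 -0.72797527]
[311.25398191 184.99135746] [311.31441986 191.42737543]
[([310.01, 184.65], [306, 179, 10, 12, 89])]
```

View pics/s14.png

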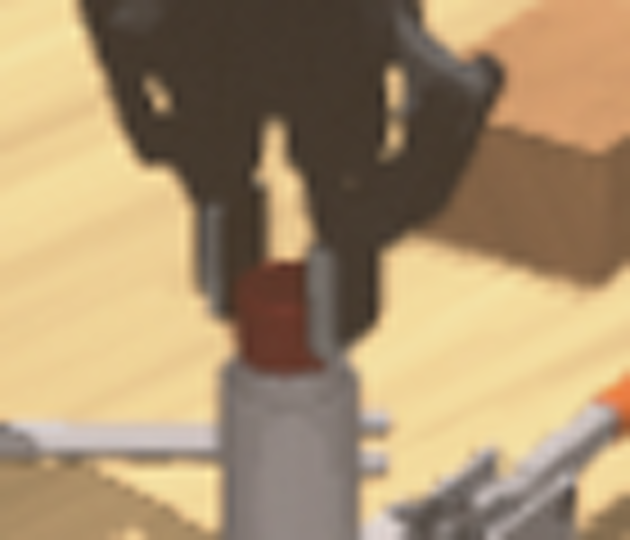

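```bash
python3 -m jog '[[[0.003,0,0,0,0.5],[0.006,0,0,0,0.5],[0.009,0,0,0,0.5],[0.009,0,0,0,0.5]]]'; python3 -m jog '[[[0.002,0,0,0,0.5],[0.004,0,0,0,0.5],[0.004,0,0,0,0.5]]]'
```

```text
t: 16.45
tool_pos: [0.5219, 0.0647, 0.1327]
tool_rot: [-0.094, 1.584, 0.12]
contact_force: [-0.8, 0.3, -0.5]
opening: 0.0295
t: 16.75
tool_pos: [0.5216, 0.0648, 0.1282]
tool_rot: [-0.094, 1.585, 0.12]
contact_force: [-0.4, 0.8, -0.2]
opening: 0.0294
```

```bash
python3 -m jog '[[[0,0,0,0,0.35],[0,0,0,0,0.2],[0,0,0,0,0.0],[0,0,0,0,-0.2],[-0.01,0,0,0,-0.3],[-0.04,0,0,0,-0.4],[-0.07,0,0,0,-0.4],[-0.07,0,0,0,-0.4]]]'; python3 - <<'E'
from h import *
b=img("scene");crop(b,270,130,80,70,8,"s15.png")
B2=blobs(b,(0,120,30),(8,255,170),15,(150,235,130,70));print(B2)
for p,s in B2: print(onz(b,p,.013).round(4))
E
```

```text
t: 17.55
tool_pos: [0.526, 0.0636, 0.2047]
tool_rot: [-0.094, 1.574, 0.119]
contact_force: [0.4, 0.7, 1.0]
opening: 0.0598
[([221.64, 264.25], [216, 258, 12, 13, 123]), ([196.77, 271.84], [191, 266, 12, 13, 129])]
[ 0.4466 -0.1837  0.013 ]
[ 0.4262 -0.2433  0.013 ]
```

View pics/s15.png

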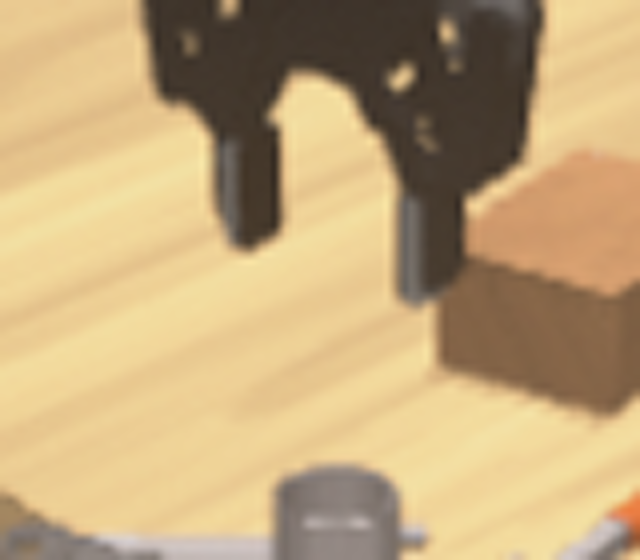

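```bash
python3 - <<'E'
from h import *
to([.4470,-.1837,.06],FX)
E
```

```text
shift [0.1391, -0.2369, -0.1092] turn -0.001
```

```bash
python3 -m jog '[[[0,-0.045,-0.02,0,-0.4],[0,-0.09,-0.04,0,-0.4],[0,-0.135,-0.06,0,-0.4],[0,-0.18,-0.08,0,-0.4],[0,-0.22,-0.1,0,-0.4],[0.03,-0.237,-0.109,0,-0.4],[0.08,-0.237,-0.109,0,-0.4],[0.12,-0.237,-0.109,0,-0.4],[0.14,-0.237,-0.109,0,-0.4],[0.14,-0.237,-0.109,0,-0.4]]]';python3 - <<'E'
from h import *
to([.4470,-.1837,-.016],FX)
b=img("scene");B2=blobs(b,(0,120,30),(8,255,170),15,(150,235,130,70));print(B2)
E
```

```text
t: 18.6
tool_pos: [0.4435, -0.1816, 0.0542]
tool_rot: [-0.089, 1.586, 0.123]
contact_force: [-0.3, 0.5, 0.3]
opening: 0.0601
 shift [0.0701, -0.0041, 0.0044] turn -0.0015
[([221.47, 264.26], [216, 258, 12, 13, 129]), ([196.83, 271.93], [191, 266, 13, 13, 133])]
```

```bash
python3 -m jog '[[[0.01,-0.004,0.004,0,-0.4],[0.04,-0.003,0.004,0,-0.4],[0.06,-0.003,0.004,0,-0.4],[0.07,-0.0035,0.004,0,-0.4],[0.07,-0.0035,0.004,0,-0.4],[0.07,-0.0035,0.004,0,-0.4],[0.07,-0.0035,0.004,0,0],[0.07,-0.0035,0.004,0,0.4],[0.07,-0.0035,0.004,0,0.5],[0.07,-0.0035,0.004,0,0.5],[0.07,-0.0035,0.004,0,0.5]]]' 30;python3 - <<'E'
from h import *
b=img("scene");crop(b,180,210,90,80,7,"s16.png")
E
```

```text
t: 19.75
tool_pos: [0.4499, -0.185, -0.0116]
tool_rot: [-0.093, 1.58, 0.12]
contact_force: [-1.6, 0.5, 5.9]
opening: 0.0297
```

View pics/s16.png

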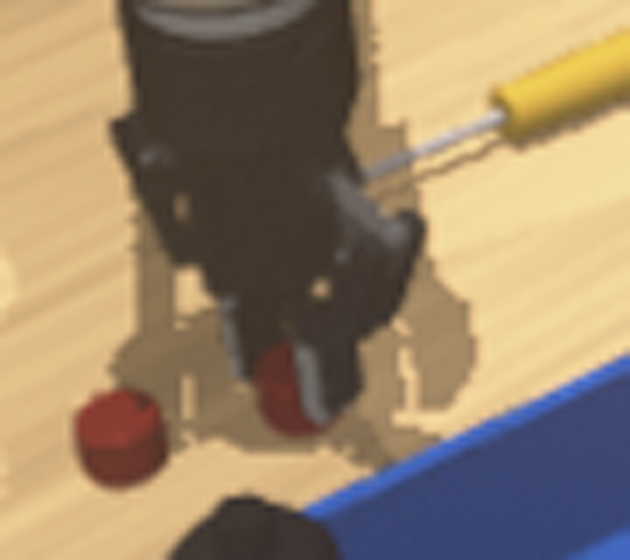

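```bash
python3 -m jog '[[[0,0,0,0,0.2],[0,0,0,0,0],[0,0,0,0,-0.4],[0,0,0,0,-0.4],[-0.04,0,0,0,-0.4],[-0.07,0,0,0,-0.4],[-0.07,0,0,0,-0.4],[-0.07,0,0,0,-0.4]]]';python3 - <<'E'
from h import *
b=img("scene");crop(b,180,210,90,80,7,"s17.png");B2=blobs(b,(0,120,30),(8,255,170),15,(150,235,130,70));print(B2)
for p,s in B2: print(onz(b,p,.013).round(4))
o,p,R=tool();print(p,R.round(3))
E
```

```text
t: 20.6
tool_pos: [0.4512, -0.1865, 0.059]
tool_rot: [-0.093, 1.579, 0.12]
contact_force: [0.2, -0.6, 0.1]
opening: 0.06
[([222.4, 264.93], [217, 259, 12, 13, 129]), ([196.82, 271.95], [191, 266, 12, 13, 133])]
[ 0.4502 -0.184   0.013 ]
[ 0.4266 -0.2435  0.013 ]
[ 0.45032612 -0.18589492  0.05771006] [[-0.014 -0.135  0.991]
 [ 0.017  0.991  0.135]
 [-1.     0.019 -0.012]]
```

View pics/s17.png

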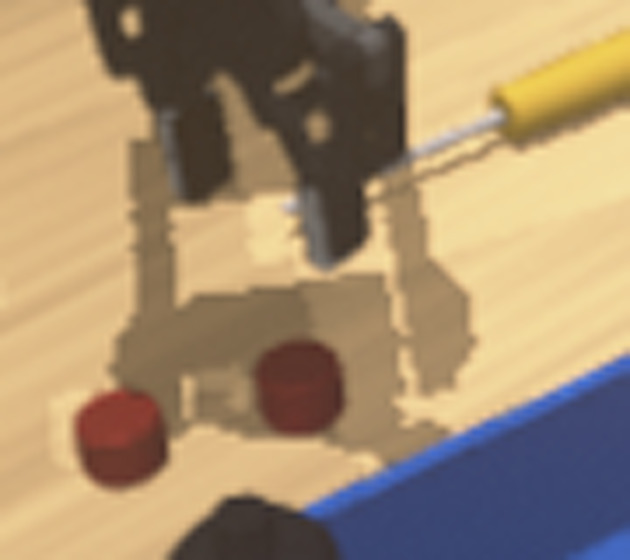

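```bash
python3 - <<'E'
from h import *
to([.4506,-.184,-.0158],FX)
E
python3 -m jog '[[[0.02,0.002,0.0,0,-0.4],[0.045,0.003,0,0,-0.4],[0.065,0.003,0.001,0,-0.4],[0.0735,0.003,0.001,0,-0.4],[0.0735,0.003,0.001,0,-0.4],[0.0735,0.003,0.001,0,-0.4],[0.0735,0.003,0.001,0,-0.4]]]'
```

```text
shift [0.0735, 0.0004, 0.0014] turn -0.0012
t: 21.35
tool_pos: [0.4507, -0.182, -0.0147]
tool_rot: [-0.093, 1.58, 0.12]
contact_force: [-0.7, 0.4, 0.3]
opening: 0.0597
```

```bash
python3 -m jog '[[[0,0,0,0,0],[0,0,0,0,0.3],[0,0,0,0,0.5],[0,0,0,0,0.5],[0,0,0,0,0.5]]]' 30
```

```text
t: 21.85
tool_pos: [0.4516, -0.1826, -0.0135]
tool_rot: [-0.094, 1.578, 0.119]
contact_force: [-0.8, -0.3, 5.5]
opening: 0.0298
```

```bash
python3 -m jog '[[[-0.04,0,0,0,0.5],[-0.08,0,0,0,0.5],[-0.12,0,0,0,0.5],[-0.16,0,0,0,0.5],[-0.19,0.02,0.01,0,0.5],[-0.19,0.06,0.02,0,0.5],[-0.19,0.1,0.04,0,0.5],[-0.19,0.14,0.06,0,0.5],[-0.19,0.18,0.078,0,0.5],[-0.19,0.22,0.095,0,0.5],[-0.19,0.235,0.103,0,0.5],[-0.19,0.235,0.103,0,0.5]]]'; python3 -m jog '[[[0,0,0,0,0.5],[0,0,0,0,0.5],[0,0,0,0,0.5]]]'; python3 - <<'E'
from h import *
to([.5218,.0662,.142],FX)
E
```

```text
t: 23.05
tool_pos: [0.5241, 0.0634, 0.1791]
tool_rot: [-0.097, 1.579, 0.122]
contact_force: [-0.9, -0.4, 0.6]
opening: 0.0295
t: 23.35
tool_pos: [0.5238, 0.0624, 0.1789]
tool_rot: [-0.096, 1.579, 0.121]
contact_force: [-0.2, -0.4, 0.3]
opening: 0.0296
 shift [0.037, 0.0034, -0.0011] turn 0.0012
```

```bash
python3 -m jog '[[[0.01,0.004,-0.001,0,0.5],[0.02,0.0035,-0.001,0,0.5],[0.031,0.0035,-0.001,0,0.5],[0.034,0.0035,-0.001,0,0.5],[0.034,0.0035,-0.001,0,0.5],[0.034,0.0035,-0.001,0,0.5]]]'; python3 - <<'E'
from h import *
o,p,R=tool();print(p,o["contact_force"])
b=img("scene");crop(b,280,150,70,60,9,"s18.png")
E
```

```text
t: 23.95
tool_pos: [0.5221, 0.0663, 0.1451]
tool_rot: [-0.096, 1.579, 0.121]
contact_force: [0.3, 0.1, -0.1]
opening: 0.0295
[0.52206546 0.06626065 0.1450534 ] [ 0.27127921  0.13379527 -0.11528036]
```

View pics/s18.png

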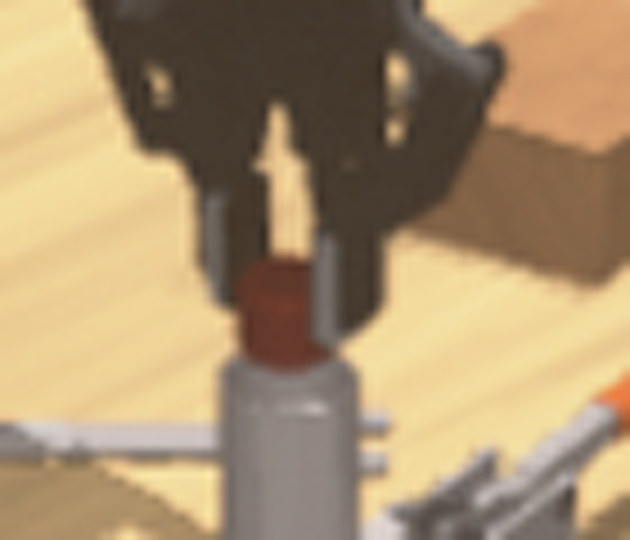

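```bash
python3 -m jog '[[[0.003,0,0,0,0.5],[0.006,0,0,0,0.5],[0.009,0,0,0,0.5],[0.011,0,0,0,0.5],[0.011,0,0,0,0.5]]]'; python3 -m jog '[[[0.002,0,0,0,0.5],[0.0045,0,0,0,0.5],[0.0045,0,0,0,0.5]]]'
```

```text
t: 24.5
tool_pos: [0.5218, 0.0664, 0.1339]
tool_rot: [-0.096, 1.579, 0.121]
contact_force: [0.8, 0.9, -0.8]
opening: 0.0298
t: 24.8
tool_pos: [0.5214, 0.0665, 0.1288]
tool_rot: [-0.096, 1.58, 0.121]
contact_force: [0.7, -0.3, 0.5]
opening: 0.0293
```

```bash
python3 -m jog '[[[0,0,0,0,0.35],[0,0,0,0,0.2],[0,0,0,0,0.0],[0,0,0,0,-0.2],[-0.01,0,0,0,-0.3],[-0.04,0,0,0,-0.4],[-0.07,0,0,0,-0.4],[-0.07,0,0,0,-0.4]]]'; python3 - <<'E'
from h import *
b=img("scene");crop(b,270,130,80,70,8,"s19.png")
B2=blobs(b,(0,120,30),(8,255,170),15,(150,200,230,105));print(B2)
for p,s in B2: print(onz(b,p,.013).round(4))
to([.427,-.243,.06],FX)
E
```

```text
t: 25.6
tool_pos: [0.5256, 0.0654, 0.2053]
tool_rot: [-0.096, 1.57, 0.12]
contact_force: [-0.0, -0.4, 1.5]
opening: 0.0596
[([196.69, 271.8], [191, 266, 12, 13, 127])]
[ 0.4259 -0.2434  0.013 ]
 shift [0.1386, -0.2943, -0.1382] turn 0.0013
```

View pics/s19.png

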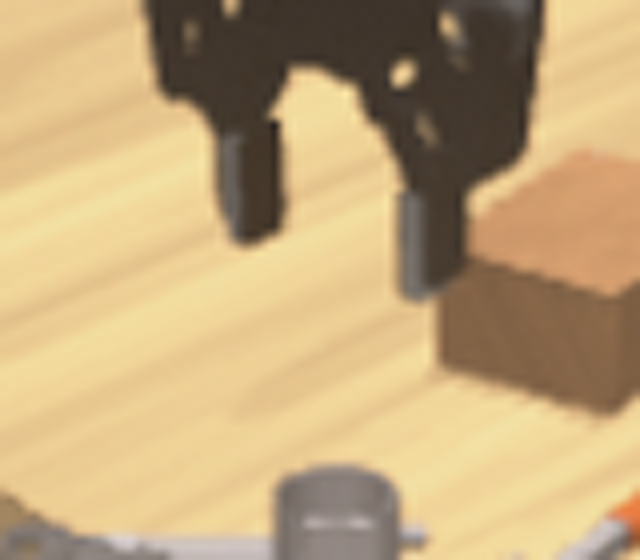

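```bash
python3 -m jog '[[[0,-0.045,-0.02,0,-0.4],[0,-0.09,-0.04,0,-0.4],[0,-0.135,-0.06,0,-0.4],[0,-0.18,-0.08,0,-0.4],[0,-0.22,-0.1,0,-0.4],[0.01,-0.26,-0.12,0,-0.4],[0.04,-0.294,-0.138,0,-0.4],[0.08,-0.294,-0.138,0,-0.4],[0.12,-0.294,-0.138,0,-0.4],[0.13,-0.294,-0.138,0,-0.4],[0.13,-0.294,-0.138,0,-0.4],[0.13,-0.294,-0.138,0,-0.4]]]';python3 - <<'E'
from h import *
b=img("scene");B2=blobs(b,(0,120,30),(8,255,170),15,(150,235,130,70));print(B2)
for p,s in B2: print(onz(b,p,.013).round(4))
to([.4268,-.2434,-.016],FX)
E
```

```text
t: 26.85
tool_pos: [0.4282, -0.2432, 0.0702]
tool_rot: [-0.098, 1.572, 0.12]
contact_force: [1.1, -0.2, 0.3]
opening: 0.0596
[([196.86, 272.07], [191, 266, 13, 13, 132])]
[ 0.4271 -0.2437  0.013 ]
 shift [0.087, -0.0007, -0.0017] turn 0.0019
```

```bash
python3 -m jog '[[[0.03,-0.0,0.0,0,-0.4],[0.06,0.0,-0.001,0,-0.4],[0.08,0,-0.001,0,-0.4],[0.087,0,-0.001,0,-0.4],[0.087,-0.0005,-0.001,0,-0.4],[0.087,-0.0005,-0.001,0,-0.4],[0.087,-0.0005,-0.001,0,-0.4]]]'
```

```text
t: 27.6
tool_pos: [0.429, -0.2442, -0.014]
tool_rot: [-0.101, 1.568, 0.117]
contact_force: [0.2, -0.3, 0.7]
opening: 0.06
```

```bash
python3 -m jog '[[[0,0,0,0,0],[0,0,0,0,0.3],[0,0,0,0,0.5],[0,0,0,0,0.5],[0,0,0,0,0.5]]]' 30
```

```text
t: 28.1
tool_pos: [0.4298, -0.2449, -0.0127]
tool_rot: [-0.102, 1.567, 0.116]
contact_force: [-1.8, 0.8, 6.6]
opening: 0.0294
```

```bash
python3 -m jog '[[[-0.04,0,0,0,0.5],[-0.08,0,0,0,0.5],[-0.12,0,0,0,0.5],[-0.16,0,0,0,0.5],[-0.19,0.03,0.01,0,0.5],[-0.19,0.07,0.03,0,0.5],[-0.19,0.11,0.05,0,0.5],[-0.19,0.15,0.07,0,0.5],[-0.19,0.19,0.09,0,0.5],[-0.19,0.23,0.11,0,0.5],[-0.19,0.27,0.125,0,0.5],[-0.19,0.292,0.133,0,0.5]]]'; python3 -m jog '[[[0,0,0,0,0.5],[0,0,0,0,0.5],[0,0,0,0,0.5]]]'; python3 - <<'E'
from h import *
to([.5218,.0633,.1446],FX)
E
```

```text
t: 29.3
tool_pos: [0.5211, 0.0638, 0.1801]
tool_rot: [-0.103, 1.566, 0.119]
contact_force: [-0.4, -1.1, 0.5]
opening: 0.0294
t: 29.6
tool_pos: [0.5208, 0.0628, 0.1799]
tool_rot: [-0.103, 1.567, 0.118]
contact_force: [-0.7, -0.8, 0.4]
opening: 0.0293
 shift [0.0353, -0.0, 0.001] turn 0.0038
```

```bash
python3 -m jog '[[[0.01,0,0.001,0.004,0.5],[0.02,0,0.001,0.004,0.5],[0.031,0,0.001,0.004,0.5],[0.034,0,0.001,0.004,0.5],[0.034,0,0.001,0.004,0.5],[0.034,0,0.001,0.004,0.5]]]'; python3 - <<'E'
from h import *
o,p,R=tool();print(p,o["contact_force"])
b=img("scene");crop(b,280,150,70,60,9,"s20.png")
E
```

```text
t: 30.2
tool_pos: [0.5219, 0.0633, 0.1459]
tool_rot: [-0.099, 1.567, 0.114]
contact_force: [0.6, -0.0, 0.6]
opening: 0.0294
[0.52190337 0.06326301 0.14591088] [ 0.55228443 -0.00071002  0.55195752]
```

View pics/s20.png

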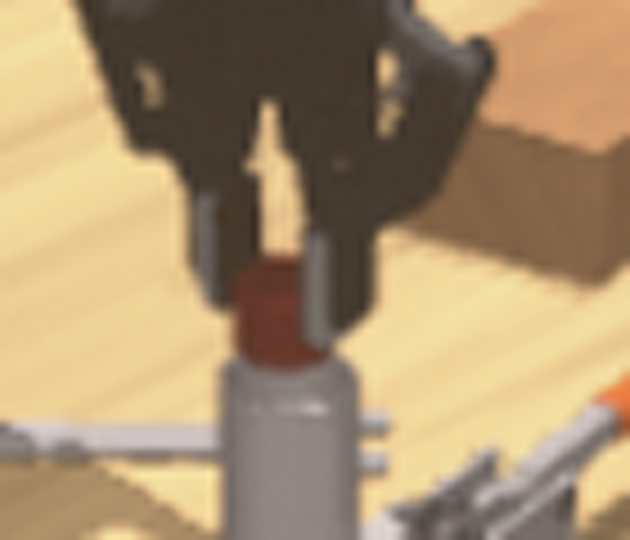

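```bash
python3 -m jog '[[[0.003,0.0005,0,0,0.5],[0.006,0.0005,0,0,0.5],[0.009,0.0005,0,0,0.5],[0.011,0.0005,0,0,0.5],[0.011,0.0005,0,0,0.5]]]'; python3 -m jog '[[[0.002,0,0,0,0.5],[0.0045,0,0,0,0.5],[0.0045,0,0,0,0.5]]]'
```

```text
t: 30.75
tool_pos: [0.5217, 0.0639, 0.1347]
tool_rot: [-0.099, 1.567, 0.115]
contact_force: [-0.6, -0.5, -0.4]
opening: 0.0295
t: 31.05
tool_pos: [0.5214, 0.064, 0.1297]
tool_rot: [-0.099, 1.568, 0.115]
contact_force: [-0.1, 0.2, -1.0]
opening: 0.0295
```

```bash
python3 -m jog '[[[0,0,0,0,0.35],[0,0,0,0,0.2],[0,0,0,0,0.0],[0,0,0,0,-0.2],[-0.01,0,0,0,-0.3],[-0.04,0,0,0,-0.4],[-0.08,0,0,0,-0.5],[-0.12,0,0,0,-0.6],[-0.12,0,0,0,-0.6]]]'; python3 - <<'E'
from h import *
a=img("top");b=img("scene");crop(b,270,130,100,90,7,"s21.png")
for d,roi in((a,(325,140,40,40)),(b,(325,200,25,50))):
  print(blobs(d,(105,120,30),(125,255,255),8,roi))
to([.688,-.022,.24],FX)
E
```

```text
t: 31.95
tool_pos: [0.5251, 0.0627, 0.2585]
tool_rot: [-0.1, 1.555, 0.113]
contact_force: [0.7, -0.1, 1.1]
opening: 0.0685
[([342.37, 158.48], [338, 153, 9, 14, 87])]
[([336.1, 215.28], [331, 212, 11, 7, 61])]
 shift [0.0117, -0.1066, 0.1525] turn -0.0002
```

View pics/s21.png

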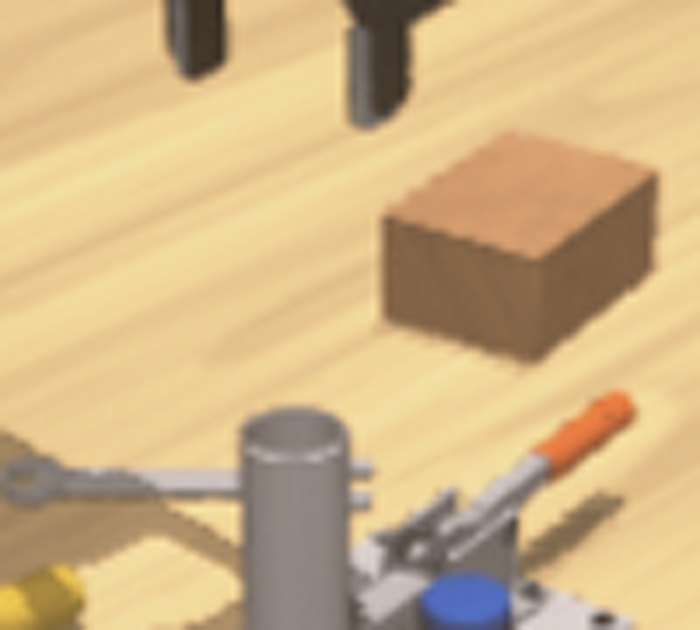

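```bash
python3 - <<'E'
from h import *
a=img("top");b=img("scene")
print(onz(b,(336.1,215.3),.192),tri(a,(342.4,158.5),b,(336.2,225)))
E
python3 -m jog '[[[0,-0.028,0.04,0,-0.6],[0,-0.055,0.08,0,-0.6],[0,-0.08,0.12,0,-0.6],[0,-0.1,0.145,0,-0.6],[0,-0.107,0.1525,0,-0.6],[0,-0.107,0.1525,0,-0.6],[0,-0.107,0.1525,0,-0.6],[0,-0.107,0.1525,0,-0.6]]]';python3 - <<'E'
from h import *
a=img("top");b=img("scene");crop(b,280,130,110,120,5,"s22.png")
to([.688,-.022,.115],FX)
E
```

```text
[ 0.68797862 -0.02497451  0.192     ] (array([ 0.68855463, -0.02442157,  0.16619729]), np.float64(0.00042013257324877943))
t: 32.95
tool_pos: [0.6855, -0.0215, 0.2475]
tool_rot: [-0.1, 1.57, 0.116]
contact_force: [-0.6, 1.1, -0.8]
opening: 0.0684
 shift [0.133, -0.002, 0.0023] turn 0.0008
```

View pics/s22.png

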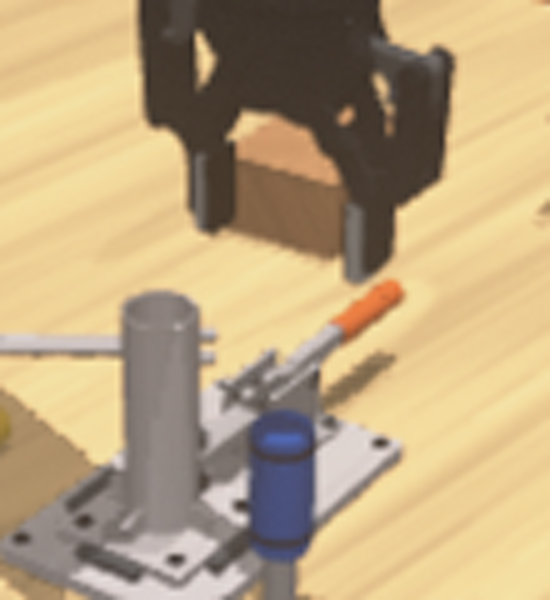

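```bash
python3 -m jog '[[[0.03,-0.004,0.002,0,-0.6],[0.06,-0.004,0.0025,0,-0.6],[0.09,-0.004,0.0025,0,-0.6],[0.12,-0.0043,0.0025,0,-0.6],[0.132,-0.0043,0.0025,0,-0.6],[0.132,-0.0043,0.0025,0,-0.6],[0.132,-0.0043,0.0025,0,-0.6],[0.132,-0.0043,0.0025,0,-0.6]]]'; python3 - <<'E'
from h import *
a=img("top");b=img("scene");crop(b,280,150,110,120,5,"s23.png");crop(a,290,110,110,100,5,"t23.png");print(tool()[1])
E
```

```text
t: 33.85
tool_pos: [0.6901, -0.0243, 0.1188]
tool_rot: [-0.101, 1.565, 0.115]
contact_force: [0.0, -0.3, 0.8]
opening: 0.0683
[ 0.68984473 -0.02437184  0.11839496]
```

View pics/s23.png

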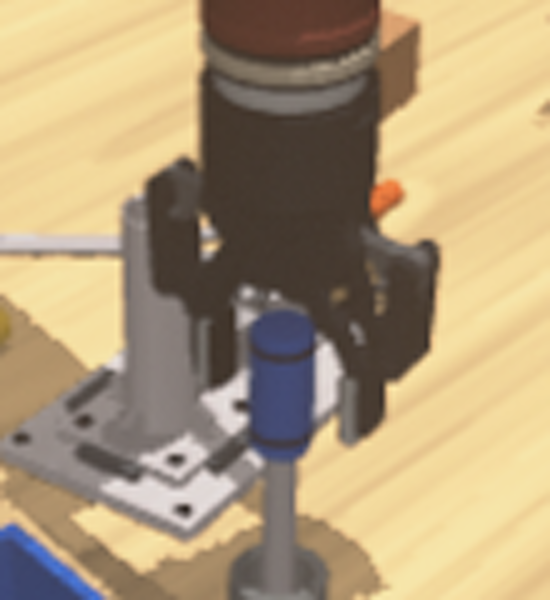

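```bash
python3 -m jog '[[[0,-0.0005,-0.001,0,-0.2],[0,-0.0005,-0.001,0,0.1],[0,-0.0005,-0.001,0,0.4],[0,-0.0005,-0.001,0,0.5],[0,-0.0005,-0.001,0,0.6],[0,-0.0005,-0.001,0,0.6],[0,-0.0005,-0.001,0,0.6]]]' 70; python3 -m jog '[[[-0.01,0,0,0,0.6],[-0.03,0,0,0,0.6],[-0.06,0,0,0,0.6],[-0.1,0,0,0,0.6],[-0.14,0,0,0,0.6],[-0.18,0,0,0,0.6],[-0.2,0,0,0,0.6],[-0.2,0,0,0,0.6],[-0.2,0,0,0,0.6]]]'
python3 - <<'E'
from h import *
a=img("top");b=img("scene");crop(b,270,70,120,200,3,"s24.png");crop(a,290,80,110,120,5,"t24.png");print(tool()[1])
E
```

```text
t: 34.65
tool_pos: [0.689, -0.0252, 0.1193]
tool_rot: [-0.101, 1.566, 0.115]
contact_force: [-2.0, -0.7, 5.3]
opening: 0.0285
t: 35.55
tool_pos: [0.6885, -0.0268, 0.3181]
tool_rot: [-0.101, 1.567, 0.115]
contact_force: [1.1, -0.6, -3.4]
opening: 0.029
[ 0.68769744 -0.02675214  0.31567946]
```

View pics/s24.png

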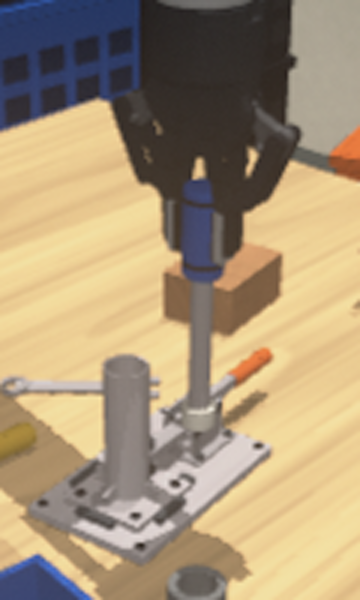

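View pics/t24.png

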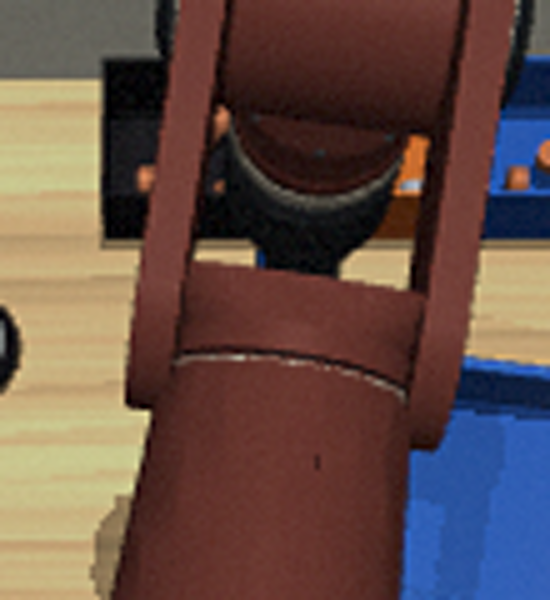

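```bash
python3 - <<'E'
from h import *
b=img("scene");o,p,R=tool();crop(b,315,190,45,35,14,"s25.png")
f=p+[0,0,-.1133]
print(p,"exp foot px",proj(b,f),"handle mid",proj(b,f+[0,0,.153]),R[:,0])
E
```

```text
[ 0.68767543 -0.02677657  0.31562697] exp foot px [335.51531556 211.61881414] handle mid [336.54750594 147.45197967] [-0.00353704  0.00965194 -0.99994716]
```

View pics/s25.png

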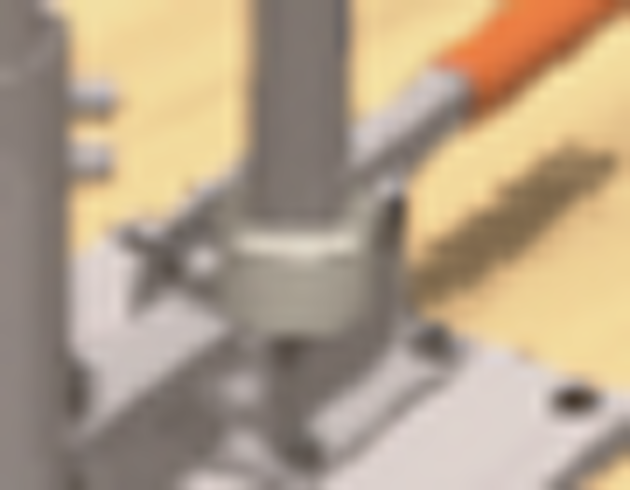

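```bash
python3 - <<'E'
from h import *
to([.5219,.0648,.30],FX)
E
```

```text
shift [0.0171, 0.1132, -0.1516] turn 0.0008
```

```bash
python3 -m jog '[[[0,0.01,-0.015,0,0.6],[0,0.03,-0.045,0,0.6],[0,0.05,-0.072,0,0.6],[0,0.07,-0.1,0,0.6],[0,0.09,-0.125,0,0.6],[0,0.105,-0.144,0,0.6],[0,0.113,-0.1516,0,0.6],[0,0.113,-0.1516,0,0.6],[0,0.113,-0.1516,0,0.6],[0,0.113,-0.1516,0,0.6],[0,0.113,-0.1516,0,0.6]]]';python3 - <<'E'
from h import *
to([.5219,.0648,.28],FX)
b=img("scene");o,p,R=tool();crop(b,285,150,55,60,10,"s26.png")
f=p+[0,0,-.1133]
print(p,"exp foot px",proj(b,f),"mouth",proj(b,[.5219,.0648,.15]))
E
```

```text
t: 36.8
tool_pos: [0.5226, 0.0639, 0.3167]
tool_rot: [-0.1, 1.572, 0.115]
contact_force: [-0.1, -0.5, -2.3]
opening: 0.0286
 shift [0.0367, 0.0006, -0.0005] turn 0.0
[0.52256732 0.0639583  0.31674925] exp foot px [310.98247351 173.34620655] mouth [311.3418182  191.44046954]
```

View pics/s26.png

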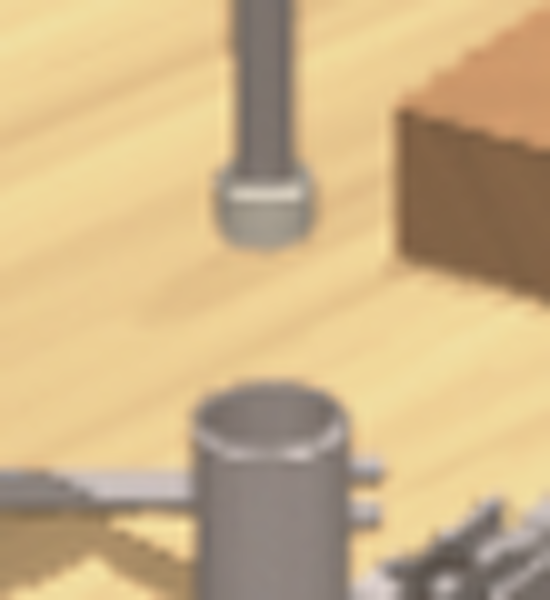

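```bash
python3 -m jog '[[[0.01,0.0015,0.0,0,0.6],[0.02,0.0015,0,0,0.6],[0.03,0.0015,0,0,0.6],[0.04,0.0015,0,0,0.6],[0.048,0.0015,0,0,0.6],[0.048,0.0015,0,0,0.6],[0.048,0.0015,0,0,0.6]]]';python3 - <<'E'
from h import *
to([.5219,.0648,.28],FX)
b=img("scene");o,p,R=tool();crop(b,285,150,55,60,10,"s27.png")
E
```

```text
t: 37.55
tool_pos: [0.5221, 0.0659, 0.2686]
tool_rot: [-0.1, 1.572, 0.115]
contact_force: [-0.4, 1.2, -2.0]
opening: 0.0288
 shift [-0.0114, -0.0009, -0.0004] turn 0.0001
```

View pics/s27.png

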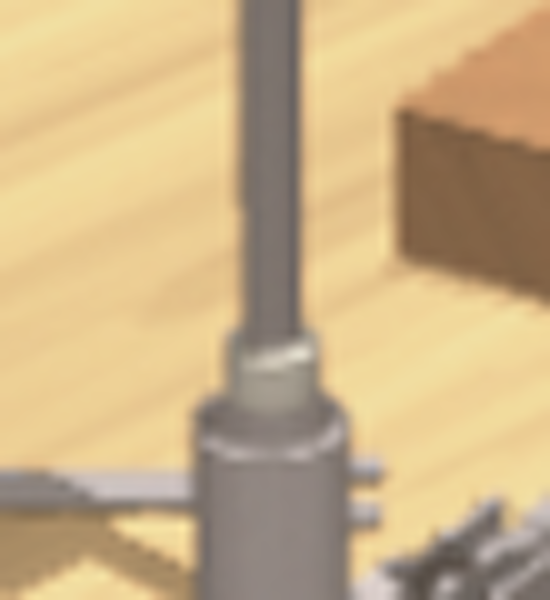

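```bash
python3 -m jog '[[[0.004,-0.0005,0,0,0.6],[0.008,-0.0005,0,0,0.6],[0.012,-0.0005,0,0,0.6],[0.016,-0.0005,0,0,0.6],[0.02,-0.0005,0,0,0.6],[0.024,-0.0005,0,0,0.6],[0.024,-0.0005,0,0,0.6]]]'; python3 -m jog '[[[0.003,0,0,0,0.6],[0.006,0,0,0,0.6],[0.009,0,0,0,0.6],[0.012,0,0,0,0.6],[0.012,0,0,0,0.6]]]'
```

```text
t: 38.3
tool_pos: [0.522, 0.0656, 0.2442]
tool_rot: [-0.1, 1.572, 0.115]
contact_force: [-1.0, -0.0, -2.4]
opening: 0.0286
t: 38.8
tool_pos: [0.5218, 0.0656, 0.2316]
tool_rot: [-0.1, 1.573, 0.115]
contact_force: [1.4, -0.3, -2.2]
opening: 0.0289
```

```bash
python3 -m jog '[[[0.002,0,0,0,0.6],[0.004,0,0,0,0.6],[0.006,0,0,0,0.6],[0.008,0,0,0,0.6],[0.008,0,0,0,0.6]]]'; python3 -m jog '[[[0.002,0,0,0,0.6],[0.004,0,0,0,0.6],[0.006,0,0,0,0.6],[0.008,0,0,0,0.6],[0.008,0,0,0,0.6]]]' 90
```

```text
t: 39.3
tool_pos: [0.5218, 0.0657, 0.2233]
tool_rot: [-0.1, 1.573, 0.115]
contact_force: [1.7, -0.0, -1.7]
opening: 0.0285
t: 39.8
tool_pos: [0.522, 0.0657, 0.2157]
tool_rot: [-0.1, 1.572, 0.115]
contact_force: [-0.8, -0.6, 1.9]
opening: 0.0283
```

```bash
python3 -m jog '[[[0.002,0,0,0,0.6],[0.004,0,0,0,0.6],[0.004,0,0,0,0.6]]]'; python3 -m jog '[[[0.002,0,0,0,0.6],[0.004,0,0,0,0.6],[0.004,0,0,0,0.6]]]'
```

```text
t: 40.1
tool_pos: [0.5221, 0.0658, 0.2116]
tool_rot: [-0.1, 1.572, 0.115]
contact_force: [0.0, -0.4, 2.0]
opening: 0.0284
t: 40.4
tool_pos: [0.5221, 0.0658, 0.2072]
tool_rot: [-0.1, 1.571, 0.115]
contact_force: [1.2, -1.4, 2.0]
opening: 0.0286
```

```bash
python3 -m jog '[[[0.002,0,0,0,0.6],[0.004,0,0,0,0.6],[0.004,0,0,0,0.6]]]'; python3 -m jog '[[[0.002,0,0,0,0.6],[0.003,0,0,0,0.6],[0.003,0,0,0,0.6]]]'
```

```text
t: 40.7
tool_pos: [0.5225, 0.0658, 0.2053]
tool_rot: [-0.1, 1.57, 0.114]
contact_force: [-2.3, -0.6, 11.0]
opening: 0.0283
t: 41.0
tool_pos: [0.5228, 0.0659, 0.2052]
tool_rot: [-0.1, 1.569, 0.114]
contact_force: [-3.8, -0.3, 14.1]
opening: 0.0281
```

```bash
python3 -m jog '[[[0.002,0,0,0,0.6],[0.004,0,0,0,0.6],[0.005,0,0,0,0.6],[0.005,0,0,0,0.6],[0.005,0,0,0,0.6]]]' 120;python3 - <<'E'
from h import *
b=img("scene");o,p,R=tool();crop(b,280,90,65,120,5,"s28.png")
f=p+[0,0,-.1133]
print(p,"foot top/handle bottom",proj(b,f+[0,0,.12]),"handle top",proj(b,f+[0,0,.186]))
E
```

```text
t: 41.5
tool_pos: [0.5233, 0.0659, 0.2053]
tool_rot: [-0.1, 1.567, 0.114]
contact_force: [-6.6, -0.4, 21.3]
opening: 0.0278
[0.52328686 0.06593682 0.20529302] foot top/handle bottom [311.6835903  170.16388026] handle top [311.29338465 146.09222951]
```

View pics/s28.png

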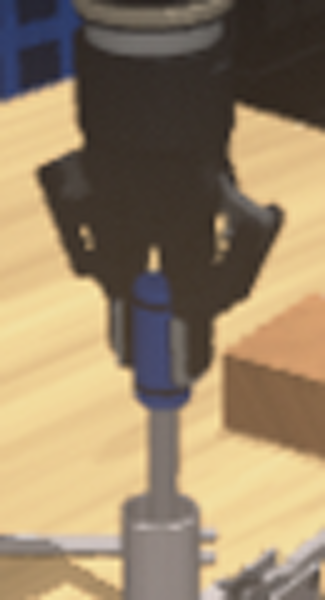

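```bash
python3 -m jog '[[[-0.005,0,0,0,0.6],[-0.01,0,0,0,0.6],[-0.02,0,0,0,0.6],[-0.03,0,0,0,0.6],[-0.045,0,0,0,0.6],[-0.06,0,0,0,0.6],[-0.08,0,0,0,0.6],[-0.1,0,0,0,0.6],[-0.115,0,0,0,0.6],[-0.115,0,0,0,0.6],[-0.115,0,0,0,0.6]]]';python3 - <<'E'
from h import *
b=img("scene");o,p,R=tool();crop(b,280,90,65,120,5,"s29.png");print(p)
to([.6885,-.0238,.3157],FX)
f=p+[0,0,-.1133];print(proj(b,f))
E
```

```text
t: 42.65
tool_pos: [0.5233, 0.0649, 0.3204]
tool_rot: [-0.101, 1.567, 0.114]
contact_force: [0.9, -0.3, -2.7]
opening: 0.0274
[0.5229385  0.06495348 0.3193713 ]
 shift [0.0027, -0.1105, 0.1519] turn 0.0004
[311.34700949 172.33888348]
```

View pics/s29.png

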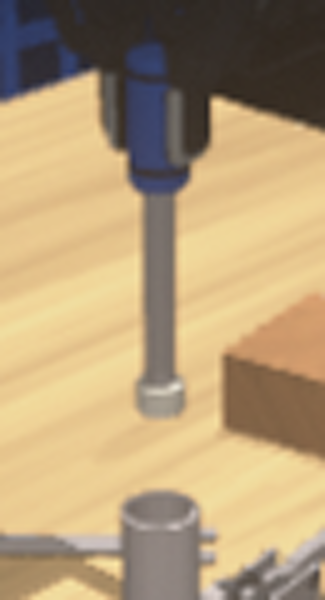

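```bash
python3 -m jog '[[[0,-0.01,0.015,0,0.6],[0,-0.03,0.045,0,0.6],[0,-0.05,0.072,0,0.6],[0,-0.07,0.1,0,0.6],[0,-0.09,0.125,0,0.6],[0,-0.105,0.144,0,0.6],[0,-0.111,0.152,0,0.6],[0,-0.111,0.152,0,0.6],[0,-0.111,0.152,0,0.6],[0,-0.111,0.152,0,0.6],[0,-0.111,0.152,0,0.6]]]';python3 - <<'E'
from h import *
a=img("top");b=img("scene");o,p,R=tool();crop(b,300,170,75,120,5,"s30.png");crop(a,295,200,36,36,16,"t30.png")
to([.6885,-.0243,.20],FX);print(p)
f=p+[0,0,-.111];print(proj(b,f),proj(b,[.687,-.023,.052]))
E
```

```text
t: 43.8
tool_pos: [0.6881, -0.0236, 0.319]
tool_rot: [-0.101, 1.568, 0.115]
contact_force: [0.5, 0.1, -2.9]
opening: 0.0276
 shift [0.119, -0.0016, 0.0001] turn 0.001
[ 0.68825976 -0.02376449  0.31897954]
[336.66887732 209.00019607] [335.50756475 264.3034817 ]
```

View pics/s30.png

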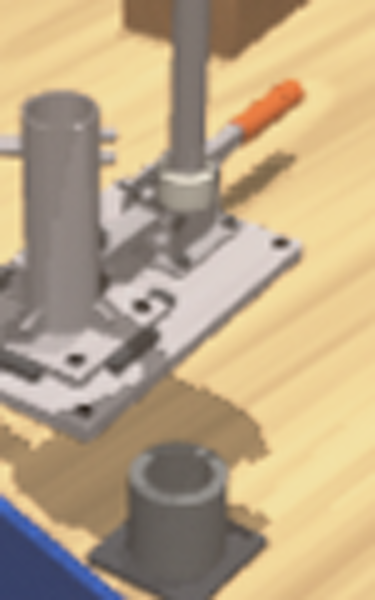

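View pics/t30.png

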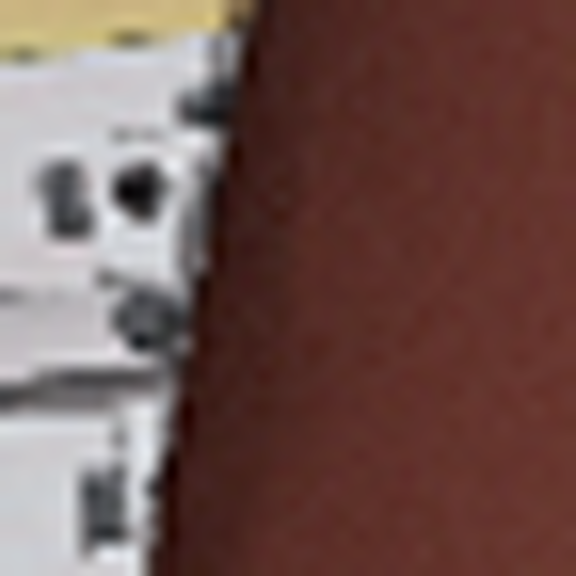

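```bash
python3 -m jog '[[[0.02,-0.001,-0.002,0,0.6],[0.05,-0.001,-0.0024,0,0.6],[0.085,-0.001,-0.0024,0,0.6],[0.115,-0.001,-0.0024,0,0.6],[0.135,-0.001,-0.0024,0,0.6],[0.145,-0.001,-0.0024,0,0.6],[0.145,-0.001,-0.0024,0,0.6],[0.145,-0.001,-0.0024,0,0.6],[0.145,-0.001,-0.0024,0,0.6]]]';python3 - <<'E'
from h import *
b=img("scene");o,p,R=tool();crop(b,310,220,50,60,10,"s31.png");print(p)
E
```

```text
t: 44.8
tool_pos: [0.6871, -0.024, 0.1764]
tool_rot: [-0.102, 1.564, 0.114]
contact_force: [0.7, -0.6, -2.0]
opening: 0.0277
[ 0.68707955 -0.02399468  0.17633337]
```

View pics/s31.png

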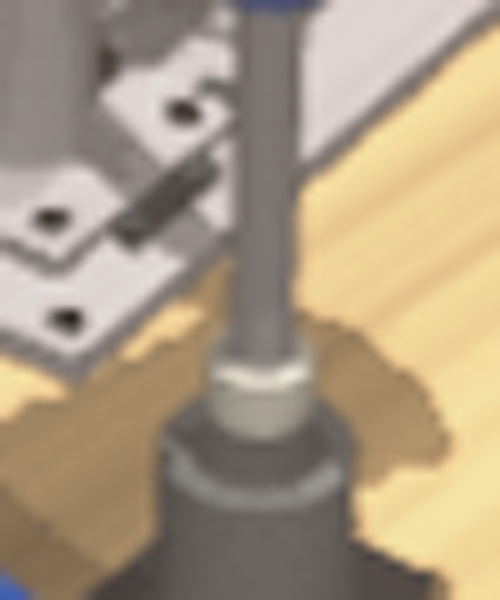

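```bash
python3 -m jog '[[[0.008,-0.0003,-0.0005,0,0.6],[0.016,-0.0003,-0.0005,0,0.6],[0.024,-0.0003,-0.0005,0,0.6],[0.032,-0.0003,-0.0005,0,0.6],[0.04,-0.0003,-0.0005,0,0.6],[0.048,-0.0003,-0.0005,0,0.6],[0.048,-0.0003,-0.0005,0,0.6]]]';python3 -m jog '[[[0.003,0,0,0,0.6],[0.006,0,0,0,0.6],[0.008,0,0,0,0.6],[0.008,0,0,0,0.6]]]'
```

```text
t: 45.55
tool_pos: [0.6856, -0.0238, 0.126]
tool_rot: [-0.101, 1.568, 0.115]
contact_force: [-0.9, 0.1, -2.4]
opening: 0.0279
t: 45.95
tool_pos: [0.6858, -0.0238, 0.1195]
tool_rot: [-0.101, 1.567, 0.115]
contact_force: [-2.5, -0.4, 3.3]
opening: 0.028
```

```bash
python3 -m jog '[[[0,0,0,0,0.4],[0,0,0,0,0.2],[0,0,0,0,-0.1],[0,0,0,0,-0.4],[0,0,0,0,-0.6],[-0.03,0,0,0,-0.6],[-0.07,0,0,0,-0.6],[-0.11,0,0,0,-0.6],[-0.15,0,0,0,-0.6],[-0.15,0,0,0,-0.6]]]' 30;python3 - <<'E'
from h import *
b=img("scene");o,p,R=tool();crop(b,270,150,110,140,4.2,"s32.png");print(p)
to(hgrip(0)+[0,0,.15],FX)
E
```

```text
t: 46.95
tool_pos: [0.6891, -0.0256, 0.2789]
tool_rot: [-0.104, 1.554, 0.112]
contact_force: [0.5, -0.2, 1.1]
opening: 0.0685
[ 0.68788054 -0.02536399  0.27491684]
 shift [0.0944, 0.3225, -0.1527] turn 0.0012
```

View pics/s32.png

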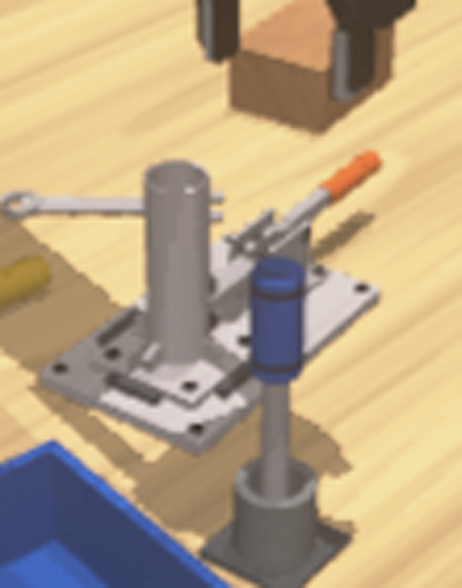

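```bash
python3 -m jog '[[[0,0.04,-0.02,0,-0.4],[0,0.08,-0.04,0,-0.2],[0,0.12,-0.06,0,0],[0,0.16,-0.08,0,0],[0,0.2,-0.1,0,0],[0,0.24,-0.12,0,0],[0,0.28,-0.14,0,0],[0.02,0.31,-0.15,0,0],[0.05,0.3225,-0.1527,0,0],[0.08,0.3225,-0.1527,0,0],[0.12,0.3225,-0.1527,0,0],[0.12,0.3225,-0.1527,0,0]]]';python3 - <<'E'
from h import *
H=hgrip(0)+[0,0,-.019]
b=img("scene");o,p,R=tool();crop(b,310,110,80,110,5,"s33.png");print(p)
to(H,FX)
E
```

```text
t: 48.2
tool_pos: [0.4882, 0.2722, 0.1468]
tool_rot: [-0.107, 1.573, 0.11]
contact_force: [-0.5, -0.4, -1.0]
opening: 0.0428
[0.49035983 0.27289721 0.15068054]
 shift [0.1387, 0.0, 0.0029] turn 0.0013
```

View pics/s33.png

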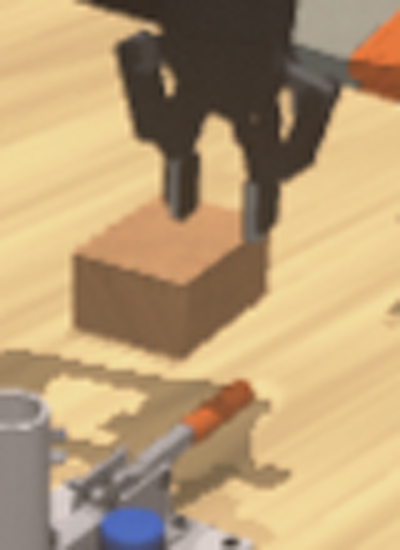

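```bash
python3 -m jog '[[[0.04,0,0.003,0,0],[0.08,0,0.003,0,0],[0.11,0,0.003,0,0],[0.13,0,0.003,0,0],[0.139,0,0.003,0,0],[0.139,0,0.003,0,0],[0.139,0,0.003,0,0]]]';python3 -m jog '[[[0,0,0,0,0.3],[0,0,0,0,0.6],[0,0,0,0,0.8],[0,0,0,0,0.8],[0,0,0,0,0.8]]]' 25; python3 - <<'E'
from h import *
b=img("scene");o,p,R=tool();crop(b,310,110,80,110,5,"s34.png");print(p)
g=p+[0,0,.038]-PIV;print(g@U,g[2],g@FX,(R.T@U).round(3),(R.T@FX).round(3),R[:,0])
for th in np.arange(.1,1.33,.1): print(round(th,2),(R.T@(hgrip(th)-hgrip(0))).round(4).tolist())
E
```

```text
t: 48.95
tool_pos: [0.495, 0.2744, 0.0138]
tool_rot: [-0.104, 1.565, 0.112]
contact_force: [0.4, -0.5, 0.4]
opening: 0.0424
t: 49.45
tool_pos: [0.4924, 0.2744, 0.0156]
tool_rot: [-0.105, 1.572, 0.112]
contact_force: [-13.4, -2.4, 12.9]
opening: 0.017
[0.49239608 0.27441544 0.01562774]
0.08568075517269026 0.0036277415952658404 -0.000721835428115469 [0.004 1.    0.001] [-0.003 -0.001  1.   ] [-0.00378365  0.0038728  -0.99998534]
0.1 [-0.0085, -0.0004, -0.0]
0.2 [-0.0169, -0.0016, -0.0001]
0.3 [-0.0251, -0.0037, -0.0001]
0.4 [-0.0331, -0.0066, -0.0001]
0.5 [-0.0408, -0.0102, -0.0001]
0.6 [-0.0481, -0.0146, -0.0002]
0.7 [-0.0548, -0.0197, -0.0002]
0.8 [-0.0611, -0.0255, -0.0002]
0.9 [-0.0667, -0.0319, -0.0003]
1.0 [-0.0717, -0.0388, -0.0003]
1.1 [-0.076, -0.0461, -0.0003]
1.2 [-0.0795, -0.0539, -0.0003]
1.3 [-0.0822, -0.0619, -0.0003]
```

View pics/s34.png

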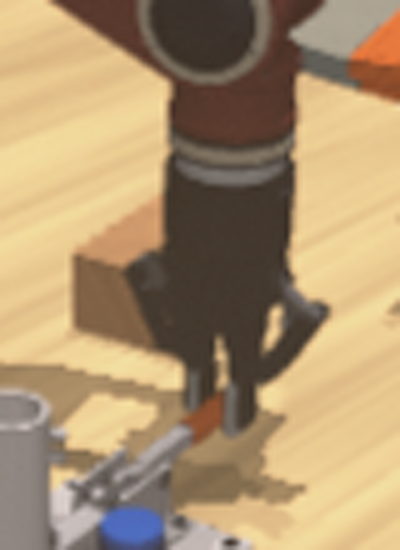

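```bash
python3 -m jog '[[[-0.0085,0,0,0,0.8],[-0.017,-0.0015,0,0,0.8],[-0.025,-0.0037,0,0,0.8],[-0.033,-0.0066,0,0,0.8],[-0.041,-0.010,0,0,0.8],[-0.048,-0.0146,0,0,0.8],[-0.055,-0.0197,0,0,0.8],[-0.061,-0.0255,0,0,0.8],[-0.067,-0.032,0,0,0.8],[-0.072,-0.039,0,0,0.8],[-0.076,-0.046,0,0,0.8],[-0.076,-0.046,0,0,0.8]]]'; python3 - <<'E'
from h import *
b=img("scene");o,p,R=tool();crop(b,290,90,100,130,4.5,"s35.png");print(p)
g=p+[0,0,.038]-PIV;print(g@U,g[2],np.arctan2(g[2],g@U),np.hypot(g[2],g@U))
E
```

```text
t: 50.7
tool_pos: [0.4987, 0.2277, 0.0924]
tool_rot: [-0.105, 1.573, 0.111]
contact_force: [-5.9, -0.4, -1.8]
opening: 0.0167
[0.49868708 0.22788724 0.09226611]
0.038729694758606895 0.08026610734263558 1.1212333576263522 0.0891214746513676
```

View pics/s35.png

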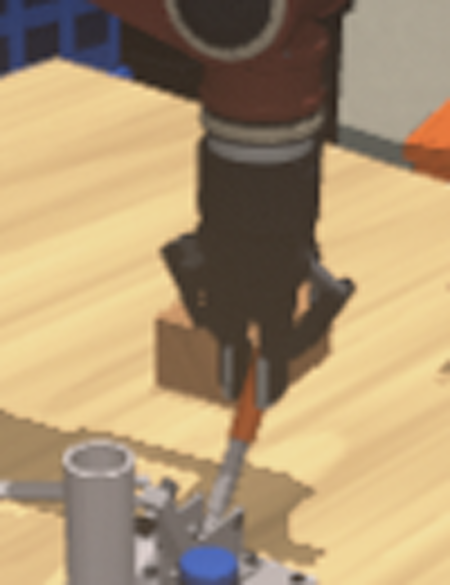

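```bash
python3 -m jog '[[[-0.003,-0.007,0,0,0.8],[-0.0055,-0.014,0,0,0.8],[-0.007,-0.020,0,0,0.8],[-0.007,-0.021,0,0,0.8],[-0.007,-0.021,0,0,0.8]]]'; python3 - <<'E'
from h import *
o,p,R=tool();g=p+[0,0,.038]-PIV;print(g@U,g[2],np.arctan2(g[2],g@U),np.hypot(g[2],g@U))
E
```

```text
t: 51.25
tool_pos: [0.5016, 0.2066, 0.1003]
tool_rot: [-0.104, 1.573, 0.111]
contact_force: [-6.9, 1.4, -0.2]
opening: 0.0165
0.017245587392338984 0.08832328896182999 1.3779671448301145 0.08999118655480502
```

```bash
python3 -m jog '[[[0,0,0,0,0.5],[0,0,0,0,0.2],[0,0,0,0,0],[-0.03,0,0,0,0],[-0.07,0,0,0,0],[-0.11,0,0,0,-0.1],[-0.15,0,0,0,-0.3],[-0.15,0,0,0,-0.5],[-0.15,0,0,0,-0.5]]]'; python3 - <<'E'
from h import *
b=img("scene");a=img("top");o,p,R=tool();crop(b,270,120,100,130,4.5,"s36.png");crop(a,240,180,110,80,6,"t36.png");print(p)
print(blobs(b,(3,140,60),(14,255,255),10,(325,140,45,60)),[proj(b,PIV+.085*(np.cos(t)*U+np.sin(t)*np.array([0,0,1]))).round(1).tolist() for t in (1.1,1.2,1.3,1.4)])
E
```

```text
t: 52.15
tool_pos: [0.5037, 0.2061, 0.2525]
tool_rot: [-0.103, 1.569, 0.111]
contact_force: [0.3, 0.3, -0.4]
opening: 0.0638
[0.50203685 0.20575121 0.24902074]
[([343.54, 175.61], [339, 165, 10, 23, 136])] [[345.7, 175.6], [344.2, 175.5], [342.7, 175.8], [341.1, 176.3]]
```

View pics/s36.png

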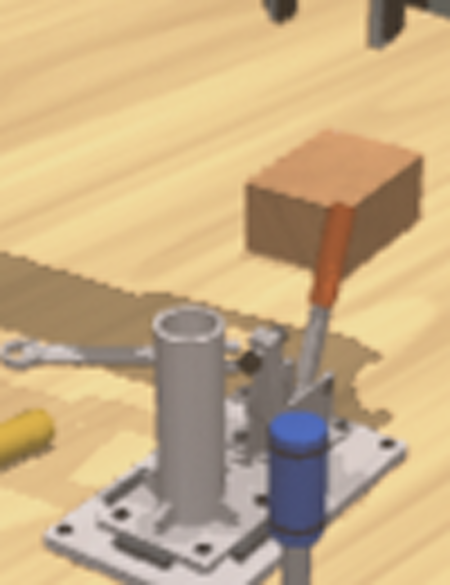

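View pics/t36.png

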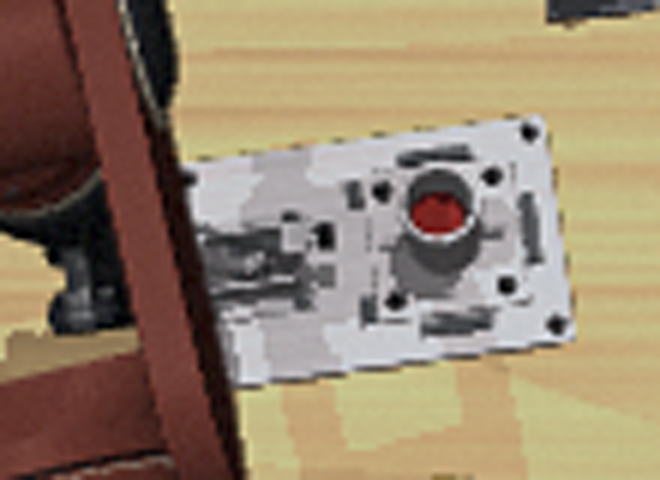

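```bash
python3 - <<'E'
from h import *
a=img("top");crop(a,295,195,36,36,16,"t37.png")
for z in(.085,.092,.1,.12): print(z,proj(a,[.522+.0135,.065,z]).round(2),proj(a,[.522+.0155,.065,z]).round(2))
print(proj(a,[.522,.065,.15]),proj(a,[.522+.017,.065,.15]),proj(a,[.522-.017,.065,.15]))
E
```

```text
0.085 [313.39 212.58] [313.4  211.96]
0.092 [313.34 212.23] [313.34 211.6 ]
0.1 [313.27 211.82] [313.27 211.2 ]
0.12 [313.1  210.79] [313.1  210.15]
[312.80646134 213.60559999] [312.83914486 208.02010441] [312.77359833 219.2217688 ]
```

View pics/t37.png

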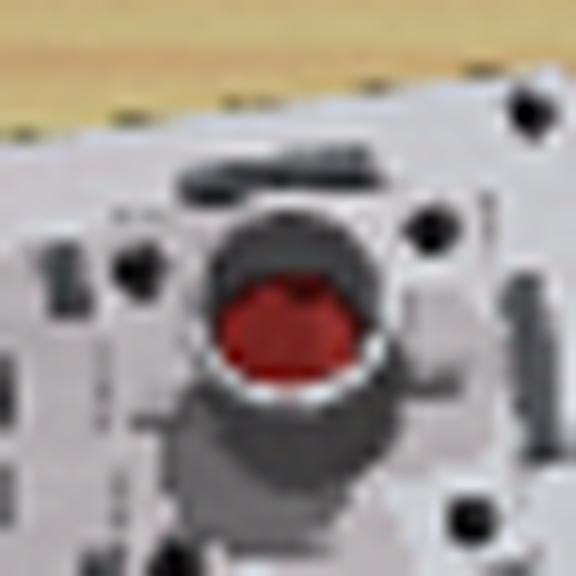

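```bash
python3 - <<'E'
from h import *
b=img("scene")
for px in [(329.6,193.0),(325,200),(331,226)]:
    c,v=ray(b,px); t=((NEST-c)@FX)/(v@FX); X=c+t*v; print(X.round(3),((X-NEST)@U).round(3))
o,p,R=tool()
to([.5219,.0648,.24],FX);to([.5219,.0648,.085],FX)
E
```

```text
[0.511 0.148 0.106] 0.084
[0.514 0.126 0.094] 0.062
[ 0.509  0.156 -0.01 ] 0.092
 shift [0.0076, -0.1424, 0.001] turn -0.0001
 shift [0.1626, -0.143, 0.0022] turn -0.0001
```

```bash
python3 -m jog '[[[0,-0.03,0,0,-0.5],[0,-0.07,0,0,-0.5],[0,-0.11,0,0,-0.5],[0,-0.135,0,0,-0.5],[0,-0.143,0.001,0,-0.5],[0,-0.143,0.001,0,-0.5],[0,-0.143,0.001,0,-0.5],[0,-0.143,0.001,0,-0.5]]]'; python3 - <<'E'
from h import *
b=img("scene");crop(b,270,110,90,110,5,"s38.png");to([.5219,.0648,.085],FX)
E
```

```text
t: 53.15
tool_pos: [0.5218, 0.0653, 0.2473]
tool_rot: [-0.105, 1.577, 0.111]
contact_force: [-0.3, 1.1, 0.2]
opening: 0.0639
 shift [0.1625, -0.0012, 0.0013] turn 0.0015
```

View pics/s38.png

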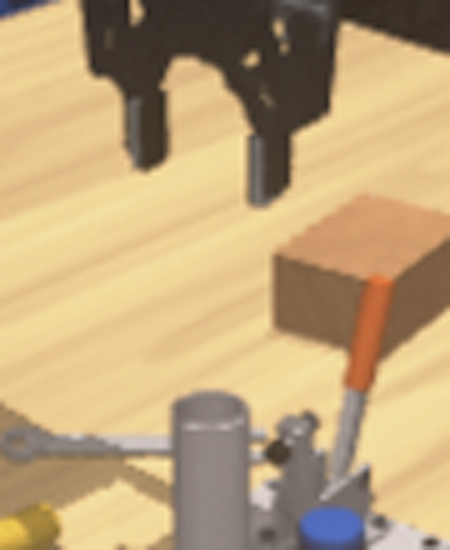

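```bash
python3 -m jog '[[[0.03,-0.0005,0.001,0,-0.5],[0.06,-0.0005,0.001,0,-0.5],[0.09,-0.0005,0.001,0,-0.5],[0.12,-0.0005,0.001,0,-0.5],[0.145,-0.0005,0.001,0,-0.5],[0.16,-0.0005,0.001,0,-0.5],[0.162,-0.0005,0.001,0,-0.5],[0.162,-0.0005,0.001,0,-0.5],[0.162,-0.0005,0.001,0,-0.5]]]'; python3 -m jog '[[[0,0,0,0,-0.3],[0,0,0,0,-0.1],[0,0,0,0,0.1],[0,0,0,0,0.3],[0,0,0,0,0.3],[0,0,0,0,0.3],[0,0,0,0,0.3]]]' 60
```

```text
t: 54.1
tool_pos: [0.5229, 0.0656, 0.0873]
tool_rot: [-0.106, 1.573, 0.111]
contact_force: [0.7, 0.5, -0.8]
opening: 0.0644
t: 54.8
tool_pos: [0.5233, 0.0655, 0.0887]
tool_rot: [-0.106, 1.573, 0.111]
contact_force: [-3.8, -1.1, 5.5]
opening: 0.0399
```

```bash
python3 -m jog '[[[-0.005,0,0,0,0.3],[-0.015,0,0,0,0.3],[-0.03,0,0,0,0.3],[-0.05,0,0,0,0.3],[-0.07,0,0,0,0.3],[-0.09,0,0,0,0.3],[-0.11,0,0,0,0.3],[-0.12,0,0,0,0.3],[-0.12,0,0,0,0.3],[-0.12,0,0,0,0.3]]]' 80; python3 - <<'E'
from h import *
b=img("scene");crop(b,270,90,100,150,4,"s39.png")
o,p,R=tool();print(p,R.round(3)); B=np.array([.6539,-.1823]);CX=np.array([.994,-.108,0])
to([.57,-.15,.205],CX);to([B[0],B[1],.205],CX)
E
```

```text
t: 55.8
tool_pos: [0.5235, 0.0651, 0.2081]
tool_rot: [-0.106, 1.574, 0.111]
contact_force: [-1.0, -0.6, -5.7]
opening: 0.0401
[0.5230565  0.06511067 0.20728088] [[-0.007 -0.138  0.99 ]
 [ 0.003  0.99   0.138]
 [-1.     0.004 -0.007]]
 shift [0.0013, -0.2195, 0.0169] turn 0.2464
 shift [0.0006, -0.2631, 0.0955] turn 0.2464
```

View pics/s39.png

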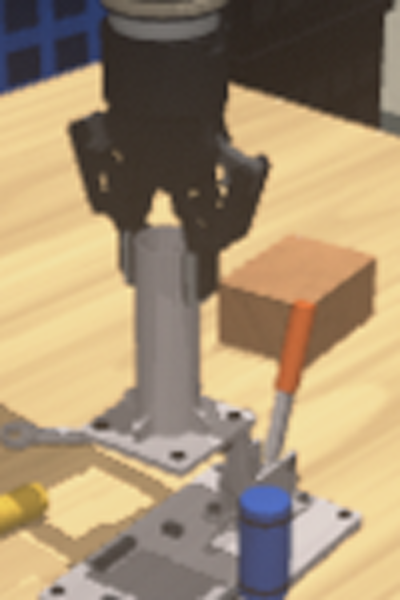

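```bash
python3 -m jog '[[[0,-0.01,0,0.01,0.3],[0,-0.03,0.001,0.03,0.3],[0,-0.06,0.004,0.06,0.3],[0,-0.09,0.006,0.09,0.3],[0,-0.12,0.008,0.12,0.3],[0,-0.15,0.011,0.15,0.3],[0,-0.18,0.014,0.18,0.3],[0,-0.21,0.025,0.21,0.3],[0,-0.235,0.045,0.235,0.3],[0,-0.252,0.068,0.246,0.3],[0,-0.26,0.088,0.246,0.3],[0,-0.263,0.0955,0.246,0.3]]]'; python3 -m jog '[[[0,0,0,0,0.3],[0,0,0,0,0.3],[0,0,0,0,0.3]]]'; python3 - <<'E'
from h import *
b=img("scene");a=img("top");crop(b,160,160,190,220,2.7,"s40.png");crop(a,350,130,120,100,5,"t40.png")
o,p,R=tool();print(p,R.round(3)); B=np.array([.6539,-.1823]);CX=np.array([.994,-.108,0])
to([B[0],B[1],.10],CX)
E
```

```text
t: 57.05
tool_pos: [0.6544, -0.1837, 0.2034]
tool_rot: [0.088, 1.579, -0.083]
contact_force: [-0.2, 0.5, -5.2]
opening: 0.0401
t: 57.35
tool_pos: [0.6534, -0.1833, 0.2029]
tool_rot: [0.089, 1.58, -0.083]
contact_force: [0.0, -0.7, -5.4]
opening: 0.0401
[ 0.65377792 -0.18336038  0.20353164] [[-0.01   0.109  0.994]
 [ 0.004  0.994 -0.109]
 [-1.     0.003 -0.01 ]]
 shift [0.1035, 0.0008, 0.001] turn -0.0008
```

View pics/s40.png

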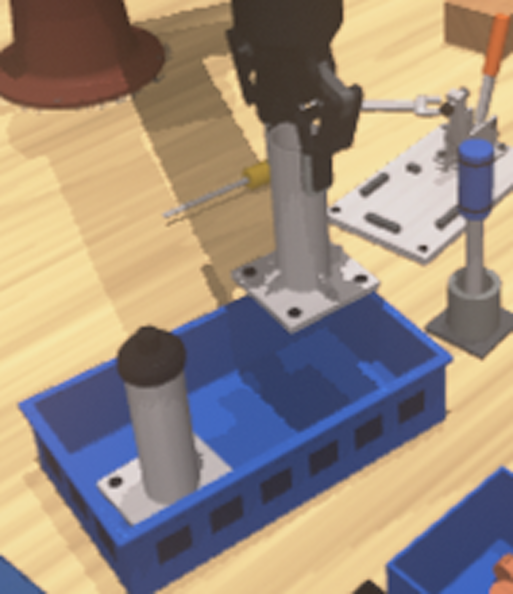

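View pics/t40.png

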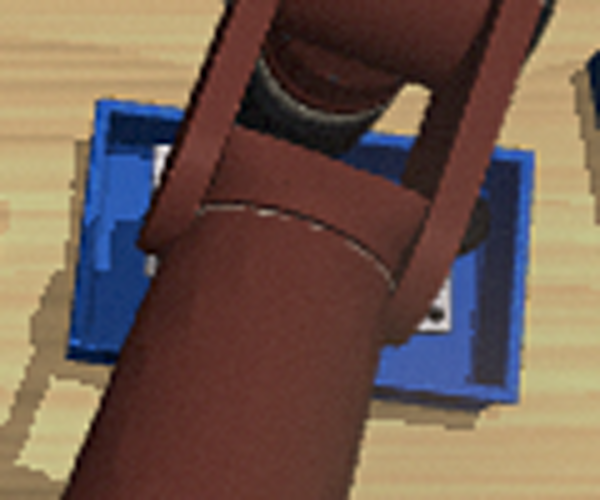

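```bash
python3 -m jog '[[[0.01,0.001,0.001,0,0.3],[0.03,0.001,0.001,0,0.3],[0.05,0.001,0.001,0,0.3],[0.07,0.001,0.001,0,0.3],[0.085,0.001,0.001,0,0.3],[0.097,0.001,0.001,0,0.3],[0.105,0.001,0.001,0,0.3],[0.11,0.001,0.001,0,0.3],[0.11,0.001,0.001,0,0.3]]]'; python3 -m jog '[[[0.003,0,0,0,0.3],[0.006,0,0,0,0.3],[0.009,0,0,0,0.3],[0.009,0,0,0,0.3]]]'
```

```text
t: 58.35
tool_pos: [0.6537, -0.182, 0.0932]
tool_rot: [0.088, 1.579, -0.083]
contact_force: [-0.1, 1.4, -5.3]
opening: 0.04
t: 58.75
tool_pos: [0.6533, -0.1819, 0.0836]
tool_rot: [0.089, 1.58, -0.083]
contact_force: [-0.5, -0.2, -6.0]
opening: 0.04
```

```bash
python3 -m jog '[[[0.002,0,0,0,0.3],[0.004,0,0,0,0.3],[0.004,0,0,0,0.3]]]'; python3 - <<'E'
from h import *
b=img("scene");crop(b,160,160,190,220,2.7,"s41.png")
E
```

```text
t: 59.05
tool_pos: [0.6535, -0.182, 0.0811]
tool_rot: [0.088, 1.58, -0.083]
contact_force: [-3.4, 1.4, 1.8]
opening: 0.0403
```

View pics/s41.png

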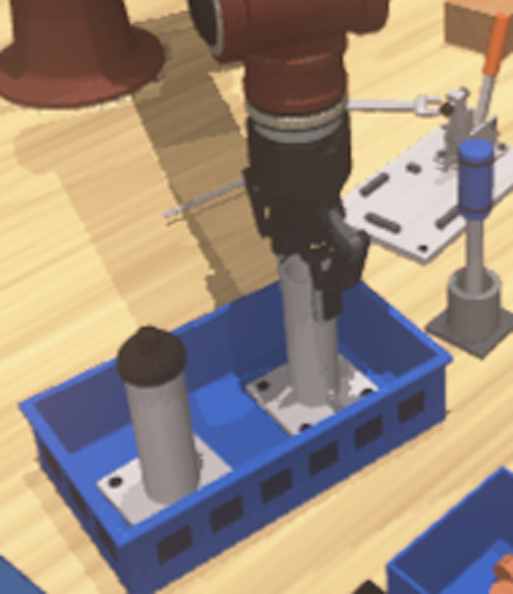

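```bash
python3 -m jog '[[[0,0,0,0,0.1],[0,0,0,0,-0.1],[0,0,0,0,-0.3],[0,0,0,0,-0.5],[-0.02,0,0,0,-0.5],[-0.05,0,0,0,-0.5],[-0.09,0,0,0,-0.5],[-0.13,0,0,0,-0.5],[-0.17,0,0,0,-0.5],[-0.17,0,0,0,-0.5]]]'; python3 -m jog '[[[0,0,-0.04,0,-0.5],[0,0,-0.08,0,-0.5],[0,0,-0.12,0,-0.5],[0,0,-0.16,0,-0.5],[0,-0.03,-0.19,0,-0.5],[0,-0.06,-0.22,0,-0.5],[0,-0.1,-0.22,0,-0.5],[0,-0.14,-0.22,0,-0.5],[0,-0.18,-0.22,0,-0.5],[0,-0.2,-0.22,0,-0.5],[0,-0.2,-0.22,0,-0.5]]]'; python3 - <<'E'
from h import *
b=img("scene");a=img("top");crop(b,160,140,200,230,2.6,"s42.png");crop(a,240,130,230,150,3.4,"t42.png")
E
```

```text
t: 60.1
tool_pos: [0.6588, -0.184, 0.2608]
tool_rot: [0.084, 1.565, -0.087]
contact_force: [0.7, 0.0, 1.2]
opening: 0.0639
t: 61.2
tool_pos: [0.4178, -0.3607, 0.2596]
tool_rot: [0.087, 1.566, -0.089]
contact_force: [0.3, -0.1, -0.2]
opening: 0.0639
```

View pics/s42.png

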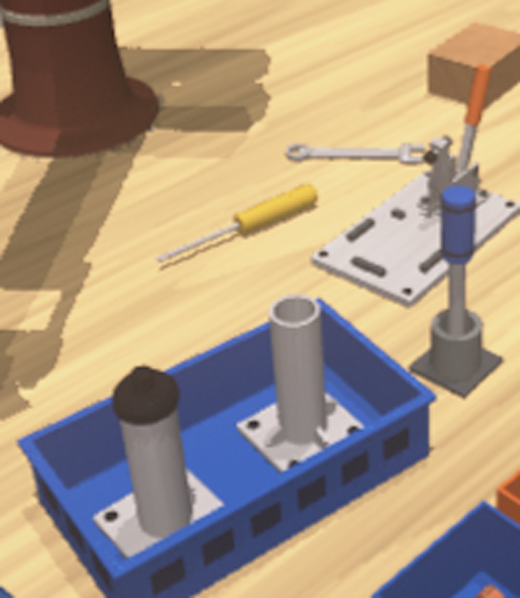

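View pics/t42.png

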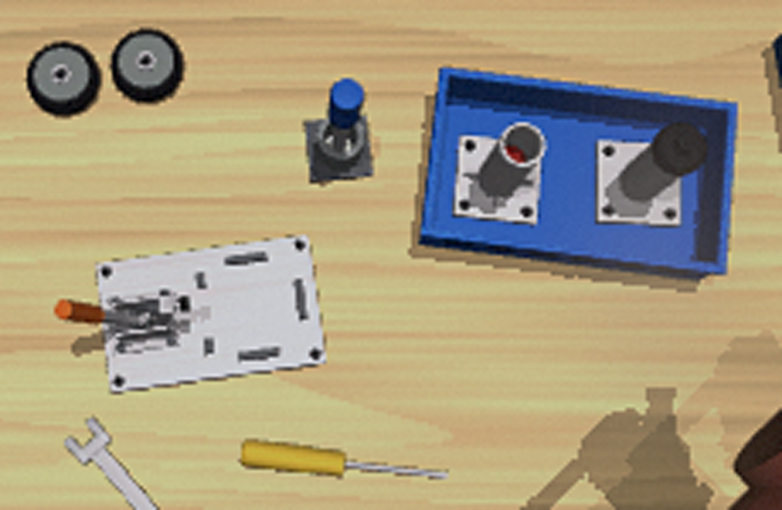

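```bash
python3 - <<'E'
from h import *
b=img("scene");a=img("top")
B=blobs(b,(3,140,60),(14,255,255),10,(325,140,45,60));A=blobs(a,(3,140,60),(14,255,255),8,(250,210,30,25));print(A,B)
X,e=tri(a,A[0][0],b,B[0][0]);g=X-PIV;print(X,e,np.arctan2(g[2],g@U),np.hypot(g[2],g@U))
T=lambda x,y:(x/3.4+240-.35,y/3.4+130-.35)
S=lambda x,y:(x/2.6+160-.3,y/2.6+140-.3)
m,e=tri(a,T(521,145),b,S(296,311));print("mouth",m,e)
P=np.array([onz(a,T(*q),.012) for q in[(463,137),(540,138+8),(537,223),(455,214)]]);print("plate",P.mean(0))
print("rod top",tri(a,T(347,95),b,S(458,193)))
E
```

```text
[([262.7, 221.43], [256, 218, 15, 7, 74])] [([343.5, 175.45], [339, 165, 10, 23, 141])]
[0.50046029 0.21781929 0.13040797] 0.000890242122805027 1.2300122553886688 0.0853141431364941
mouth [ 0.65259607 -0.18094834  0.1396891 ] 0.0003727475924348681
plate [ 0.65162529 -0.1823422   0.012     ]
rod top (array([ 0.68349375, -0.02082983,  0.19167212]), np.float64(6.302889615567393e-05))
```

```bash
python3 -c "
from station import ctrl; print(ctrl.finish_job())"
```

```text
the job is handed in; nothing more can be done
None
```

The job is done and handed in at about 61 s. I locked the clamp, dropped in all three pucks, rammed them home with the rod, and stood the rod back in its stand. I then opened the clamp and set the housing down gently in the free half of the crate. The station gives no verdict, so what follows is from my own last measurements.

| Check | Measured | Required |
|---|---|---|
| Clamp handle | about 1.23 rad | above 1.1 |
| Housing to bay centre | about 2 mm | within 45 mm |
| Housing mouth height | 0.140 m (0.142 expected); no lean visible | upright to 0.06 rad, within 4 mm of the crate floor |
| Rod top | 0.192 m, 3–4 mm from the stand's axis, small lean | foot within 10 mm of centre, tilt below 0.15 rad |
| Puck column | Before the lift: rod stopped hard at 23 N with its foot at 0.092 m (exact for three pucks home); camera put the top at about 0.09 m | lowest on the floor, tight to 3 mm |

After the lift I could see red in the mouth, but did not measure the column height again. The bystanders in the last two pictures stood where they were at the start; the wheels were seen only from above, and the tin was outside those crops.

Some readings disagreed with the description:
- **Finger length:** the fingers end about 21.5 mm behind the reported TCP. I confirmed this by touching the bench and the clamp handle, and corrected for it. My first grip on the clamp handle was therefore too near its end. I finished locking it by pressing down from above.
- **Second puck:** I gripped it once before the arm had settled, so I released it and gripped it again.
- **Ramming force:** it read only about 4 N on the way down, against the stated 6–15 N, and contact came lower than expected. The stop height and the camera both agree that the pucks are home.

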